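# Empty the bead tumbler's barrel

## Task

The five porcelain beads in the bench tumbler are smooth enough: draw the orange barrel out of its leaning drive cup with the beads still in it and tip all of them into the teal wash tub on the right-hand side of the bench, shaking the barrel if any hang back. Then set the empty barrel down, without letting it drop, upright on the middle of the plaster drying block's narrow top, and leave the block and the other pots, jars and tools where they stand.

Things in the scene. Friction and masses are not known exactly. Their poses are not given: they have to be found in the camera images.
- barrel: Orange open round barrel, 90 mm high, wall 3.5, inner floor 22 mm above its underside, about 0.16 kg empty. Outside diameter 50 mm over the lowest 21 mm (foot), 58 mm at 25 mm up, growing to 62 mm at the mouth (thin collar 64 mm). Origin: centre of the foot's underside; z runs along its axis to the mouth. Starts in the tumbler's drive cup, leaning 35 degrees.
- barrel_mouth (a point): Centre of the barrel's mouth, 90 mm above its origin on the axis; same axes as the barrel.
- barrel_mid (a point): Point on the barrel's axis 45 mm above its origin.
- tumbler: Fixed bench tumbler: green base plate 165x118 mm, two green side cheeks (top at 103 mm), a grey motor between them and a black rubber drive cup at its upper end. Origin: centre of the footprint on the bench; -x is its front, the side to which spindle and barrel lean (35 degrees from vertical).
- seat (a point): Centre of the drive cup's inner floor. The cup's bore is 56 mm wide and 19 mm deep, its outside 67 mm; its axis leans 35 degrees from vertical towards the tumbler's -x and it turns freely. The point's axes are the tumbler's (upright).
- wash_tub: Fixed open teal tub to the robot's right (not the one at the back of the bench), 212 (x) x 280 (y) mm over the rim, 90 high, inside of the floor about 150 x 200 mm and 13 mm above the bench. Origin: centre of the underside.
- plaster_block: Loose off-white plaster drying block standing on its long edge, 235 (x) x 66 (y) mm, 98 high, 0.9 kg. Origin: centre of the underside; its top is 98 mm above it.
- bead1: Fired white porcelain bead, round-ended oval, 21 mm thick and 25 mm long, 16 g. Origin: its centre. Starts in the barrel.
- bead2: Fired brown terracotta porcelain bead, round-ended oval, 21 mm thick and 25 mm long, 16 g. Origin: its centre. Starts in the barrel.
- bead3: Fired blue porcelain bead, round-ended oval, 21 mm thick and 25 mm long, 16 g. Origin: its centre. Starts in the barrel.
- bead4: Fired white porcelain bead, round-ended oval, 21 mm thick and 25 mm long, 16 g. Origin: its centre. Starts in the barrel.
- bead5: Fired green porcelain bead, round-ended oval, 21 mm thick and 25 mm long, 16 g. Origin: its centre. Starts in the barrel.
- glaze_jar_red: Bystander: white glaze jar with a red lid, 65 mm across, 91 high. Origin: centre of the underside.
- glaze_jar_blue: Bystander: cream glaze jar with a dark blue-grey lid, 65 mm across, 91 high. Origin: centre of the underside.
- small_cup: Bystander: small unglazed cup, 66 mm across, 52 high. Origin: centre of the underside.
- test_tile_blue: Bystander: L-shaped test tile with a blue upright, 38x40x58 mm. Origin: centre of the underside.
- stamp: Bystander: turned dark wooden stamp, 24 mm across, 62 high. Origin: centre of the underside.

How it is judged:
On the way, in this order (a step that is already met when the one before it is completed fails the run):
1. The barrel is out of the drive cup with all five beads in it (distance between barrel and seat above 0.05 m and distance between each of bead1, bead2, bead3, bead4, bead5 and barrel_mid below 0.055 m), for 0.2 s.
2. All five beads are in the wash tub (x of bead1 in the frame of wash_tub between -0.1 and 0.1 m and y of bead1 in the frame of wash_tub between -0.135 and 0.135 m and z of bead1 in the frame of wash_tub between 0.005 and 0.08 m and x of bead2 in the frame of wash_tub between -0.1 and 0.1 m and y of bead2 in the frame of wash_tub between -0.135 and 0.135 m and z of bead2 in the frame of wash_tub between 0.005 and 0.08 m and x of bead3 in the frame of wash_tub between -0.1 and 0.1 m and y of bead3 in the frame of wash_tub between -0.135 and 0.135 m and z of bead3 in the frame of wash_tub between 0.005 and 0.08 m and x of bead4 in the frame of wash_tub between -0.1 and 0.1 m and y of bead4 in the frame of wash_tub between -0.135 and 0.135 m and z of bead4 in the frame of wash_tub between 0.005 and 0.08 m and x of bead5 in the frame of wash_tub between -0.1 and 0.1 m and y of bead5 in the frame of wash_tub between -0.135 and 0.135 m and z of bead5 in the frame of wash_tub between 0.005 and 0.08 m), for 0.2 s.
At the end, for the whole second after the job is handed in: All five beads lie in the tub; the barrel stands at rest on its foot on the plaster block's top, upright within 0.1 rad, its centre within 18 mm of the middle of the block's 66 mm width and within 85 mm of the middle of its length (all of step 2 and angle between barrel's own z axis and vertical below 0.1 rad and x of barrel in the frame of plaster_block between -0.085 and 0.085 m and y of barrel in the frame of plaster_block between -0.018 and 0.018 m and z of barrel in the frame of plaster_block between 0.094 and 0.103 m and linear speed of barrel below 0.02 m/s); the robot touches nothing.
It fails at once if The barrel is dropped or thrown (moves faster than 0.4 m/s with no finger on it) (contact force between the fingers and barrel below 0.05 N and linear speed of barrel above 0.4 m/s).
It fails at once if The plaster block is shifted by more than 30 mm or tipped (distance of plaster_block from where it was at the start of the episode above 0.03 m or angle between plaster_block's own z axis and vertical above 0.2 rad).
It fails at once if A bystander is shifted by more than 30 mm (distance of any of glaze_jar_red, glaze_jar_blue, small_cup, test_tile_blue, stamp from where it was at the start of the episode above 0.03 m).
It also fails if it takes over 69 s, if anything falls off the work surface, if the arm or the gripper's body presses on something with over 40 N, if the wrist force passes 120 N, or if a joint passes its speed limit or range.

## Robot

A 6-joint arm with a two-finger parallel gripper is mounted at the origin on a cart in front of the work surface, level with it; the furniture and walls round the work are solid. World frame = base frame: x ahead of the robot, y to its left, z up, the work surface at z = 0. Lengths are in m, angles in rad, forces in N, time in s.
With the tool pointing down it reaches from about 0.35 to 0.85 m from the base axis. Payload 8.1 kg.
Tool frame: the origin (TCP) lies midway between the tips of the shut fingers; the grasp point (between the pads) lies 19 mm behind it; x points along the fingers, z is the direction in which the jaws open and shut, and the axes are right-handed (so a half turn about x gives the same grasp; the last joint's range is limited). The gripper opens to 93 mm and grips with 3 to 60 N. Pads are 15 mm wide; open, the fingers measure 128 mm over their backs; the gripper's body (75 mm by 188 mm) begins 65 mm behind the grasp point.
Start: joints at [1.06, 0.13, 1.488, -0, 1.523, -0.085], TCP at [0.248, 0.546, 0.219] pointing down, gripper open.
Joint ranges: [-2.96, 2.96], [-0.89, 2.26], [0.02, 2.5], [-1.34, 4.48], [0, 2.73], [-2.66, 2.66]. Speed limits (rad/s): [2.39, 2.39, 2.79, 3.14, 3.14, 3.14].

## Interface

Orientations are given as a 3x3 rotation matrix whose columns are the frame's x, y, z axes.
In Python, from station import arm, get_image, get_calibration gives the robot as it stands.
- The arm moves only by the tool apply_moves, never from a script. Its argument "increments" is a list of rows, each an object with "dr": the turn, a rotation vector about the tool's x, y, z in rad, a list of three; "linear": the shift along the tool's x, y, z in units of 25 mm (1.0 is 25 mm), a list of three; "claw": the opening in per cent of the stroke, from 0 (shut) to 100 (fully open). In form: [{"dr": [wx, wy, wz], "linear": [x, y, z], "claw": claw}, ...]. A call has 1 to 8 rows; each row shifts and turns the pose as measured when the row begins, along the tool's axes as they then stand; what a row does not reach is not made up. A row lasts 1/10 s, in which the tool goes at most 50 mm and 8.59 degrees, less where a joint would pass 70% of its speed; a pose out of reach is approached as far as the arm can. A call is refused whole if a number of a shift passes 1 or a number of a turn 0.15, either way. A call with a gripper value outside its range is refused whole. The fingers move at their own pace and stop on an object; "force" is the grip in N (left out, the last holds). Time passes only in rows, so rows that do not move let the fingers close. It gives the time, the measured TCP pose, the force and the opening at its end, in the units of the state.
- arm.read_state(): the state, without advancing time (a new reading comes with each control period).
- get_image(name): name is "scene" or "top"; returns (picture, depth): 420x560x3 uint8, red, green, blue; 420x560 float32, m along the optical axis (not along the pixel's ray), 0 where there is no reading.
- get_calibration(name): a dict with "fx", "fy", "cx", "cy" (pixels), "world_from_camera" (4x4, takes a point from camera to world coordinates). Camera axes: x right, y up, looking along -z (the intrinsics and any distortion apply to the point x, -y, -z); pixel columns grow to the right and rows downward; lengths in m; the calibration is good to about 2 mm. A picture is of the moment at which its call begins. get_calibration takes no time and is no camera call.
- arm.close_job(): hands the job in, once; it reports no verdict.
The state is a dict: "time": time; "joints": joint angles; "joint_vel": joint speeds; "joint_torque": joint torques, N m; "ee_pos": TCP position; "ee_rot": TCP orientation; "force": force on the tool from outside, world axes, zero at the start; "wrist_torque": the same for the moment, N m; "finger_gap": finger opening in m.
Only numpy, scipy, OpenCV 4.12 (cv2) and the standard library are available. Lean on these libraries where they do the work, as an engineer would, in place of code of your own. Each camera call takes 0.05 s, during which the arm holds its last target.

## Working session

There is one attempt and no reset: what is moved stays moved. The work goes in short steps, Python scripts to look and compute and a tool call to move; the robot and the scene stay as the last step left them, time stands still between calls to the robot, and variables do not carry over. Pictures are saved under pics/ and viewed, and the job is handed in when it is done.

Besides the shell and the picture viewer there is one more tool, called after "Emit:" as name([rows], argument=value, ...), one row to a line, values as JSON. apply_moves: Moves the arm, as the interface text tells. Its arguments: {"type":"object","properties":{"increments":{"type":"array","items":{"type":"object","properties":{"dr":{"type":"array","items":{"type":"number"}},"linear":{"type":"array","items":{"type":"number"}},"claw":{"type":"number"}}}},"force":{"type":"number"}},"required":["increments"]}

```bash
ls; mkdir -p pics; python3 - <<'E'
from station import arm,get_image,get_calibration
import cv2,numpy as np
print(arm.read_state())
for n in("scene","top"):
    im,d=get_image(n); c=get_calibration(n); print(n,c)
    np.savez(f"{n}0.npz",im=im,d=d); cv2.imwrite(f"pics/{n}0.png",im[:,:,::-1])
E
```

```text
pics
{'time': 0.0, 'joints': array([ 1.05958965e+00,  1.31159224e-01,  1.48926204e+00, -1.64213350e-05,
        1.52300076e+00, -8.54037676e-02]), 'joint_vel': array([ 0.00051445, -0.00115816, -0.00047076, -0.0023329 , -0.00111158,
       -0.0007464 ]), 'joint_torque': array([-9.42757179e-04, -5.59817362e+01, -4.91768789e+01,  7.65357306e-02,
        3.50624369e-02,  2.41891883e-05]), 'ee_pos': array([0.24754114, 0.54593544, 0.21759808]), 'ee_rot': array([[-8.80677653e-04, -9.10707653e-01,  4.13050596e-01],
       [-1.60351943e-03,  4.13051511e-01,  9.10706252e-01],
       [-9.99998327e-01,  1.39703988e-04, -1.82410265e-03]]), 'force': array([-0.12706071, -0.04022357, -0.44988472]), 'wrist_torque': array([ 0.02387   ,  0.01907187, -0.07012227]), 'finger_gap': 0.09282571437360182}
scene {'fx': 467.0372970883285, 'fy': 467.0372970883285, 'cx': 284.7529714167022, 'cy': 202.0149821301069, 'world_from_camera': array([[-0.50913465,  0.51502475, -0.68958786, -0.69312163],
       [-0.86065355, -0.2975964 ,  0.41317292,  0.79836055],
       [ 0.00757541,  0.80385689,  0.59477451,  1.18802406],
       [ 0.        ,  0.        ,  0.        ,  1.        ]])}
top {'fx': 441.53450215096757, 'fy': 441.53450215096757, 'cx': 279.449603073879, 'cy': 210.2560093576897, 'world_from_camera': array([[-0.01109302,  0.9812073 , -0.19263745,  0.28909758],
       [-0.99992025, -0.01204795, -0.0037864 ,  0.06424525],
       [-0.00603613,  0.19258008,  0.9812627 ,  1.51095653],
       [ 0.        ,  0.        ,  0.        ,  1.        ]])}
```

View pics/scene0.png

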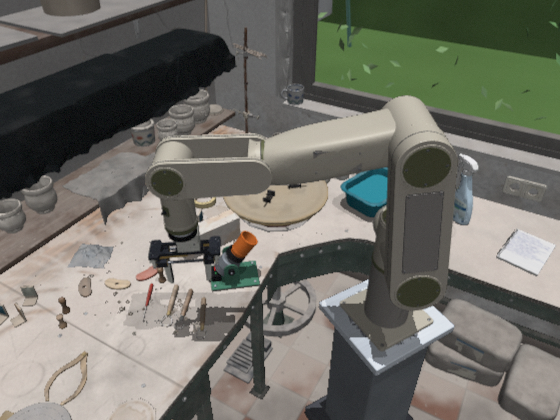

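View pics/top0.png

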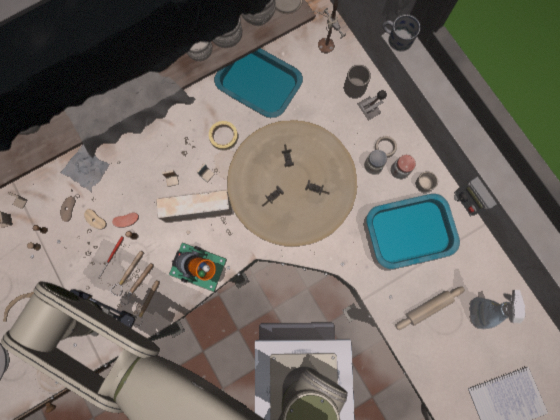

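The scene view shows the barrel at about (241,245), leaning right and up in the picture. The top view shows the tumbler near (199,267), the block near (192,205) and the right-hand tub near (412,232). Next I'll measure these.

```bash
cat > h.py <<'E'
import numpy as np,cv2
from station import get_calibration
def cloud(n,d):
    c=get_calibration(n);h,w=d.shape;u,v=np.meshgrid(np.arange(w),np.arange(h))
    P=np.stack([(u-c['cx'])/c['fx']*d,-(v-c['cy'])/c['fy']*d,-d,np.ones_like(d)],-1)
    return (P@c['world_from_camera'].T)[...,:3]
def load(f,n):
    z=np.load(f);return z['im'],z['d'],cloud(n,z['d'])
E
python3 - <<'E'
from h import *
for n,box in(("top",(140,180,300,310)),("scene",(140,190,300,310))):
    im,d,P=load(f"{n}0.npz",n); x0,y0,x1,y1=box
    cr=im[y0:y1,x0:x1]; cv2.imwrite(f"pics/{n}c.png",cv2.resize(cr,None,fx=4.5,fy=4.5,interpolation=cv2.INTER_CUBIC)[:,:,::-1])
    hsv=cv2.cvtColor(im,cv2.COLOR_RGB2HSV).astype(int); H,S,V=hsv[...,0],hsv[...,1],hsv[...,2]
    vd=d>0
    rm=(abs(P[...,0]-.4)<.7)
    m=(H>5)&(H<14)&(S>190)&(V>100)&vd&(P[...,2]>.05)
    v,u=np.nonzero(m);print(n,"orange",m.sum(),u.min(),u.max(),v.min(),v.max()); p=P[m];print(p.min(0),p.max(0),np.median(p,0))
    np.save(f"or_{n}.npy",p)
    m=(H>60)&(H<85)&(S>110)&vd&(P[...,2]<.015)&(P[...,2]>.003); m[:y0]=0;m[y1:]=0;m[:,:x0]=0;m[:,x1:]=0
    p=P[m];print("green",m.sum(),cv2.minAreaRect((p[:,:2]*1000).astype(np.float32)),np.median(p[:,2]))
    m=(H>85)&(H<105)&(S>120)&vd&(P[...,2]>.08)&(P[...,2]<.1)&(P[...,1]<0)&(P[...,0]<.6)
    p=P[m];print("tubrim",m.sum(),cv2.minAreaRect((p[:,:2]*1000).astype(np.float32)),p[:,2].max())
    m=vd&(P[...,2]>.088)&(P[...,2]<.108)&(S<70)&(V>130);m[:180]=0;m[255:]=0;m[:,:140]=0;m[:,250:]=0
    p=P[m];print("block",m.sum(),cv2.minAreaRect((p[:,:2]*1000).astype(np.float32)) if len(p)>3 else 0,np.median(p[:,2]),p.mean(0))
E
```

```text
top orange 258 189 214 258 279
[0.34448978 0.27045708 0.11710312] [0.41082556 0.35553503 0.19514816] [0.38113491 0.30999897 0.15582936]
green 147 ((393.73846435546875, 349.19439697265625), (156.9235382080078, 107.77916717529297), 69.4842300415039) 0.011166484335822346
tubrim 814 ((495.53759765625, -359.4665832519531), (205.48455810546875, 274.3350830078125), 10.657806396484375) 0.09877760424926296
block 2082 ((587.896484375, 321.41851806640625), (305.9905090332031, 166.30484008789062), 89.74071502685547) 0.09831257754026002 [0.59727527 0.3005957  0.0982196 ]
scene orange 338 231 256 232 255
[0.34181284 0.27202175 0.1238432 ] [0.40841665 0.35553818 0.19311734] [0.37136876 0.32489356 0.15525037]
green 20 ((392.5295715332031, 334.8773193359375), (125.4776382446289, 42.34909439086914), 71.08294677734375) 0.011226731620618158
tubrim 281 ((388.5451965332031, -376.323486328125), (425.4482116699219, 278.2901611328125), 11.199479103088379) 0.09652534835239068
block 913 ((588.1245727539062, 293.05792236328125), (164.0359344482422, 353.0277099609375), 38.947410583496094) 0.09780498747511102 [0.61803921 0.26531977 0.09781581]
```

```bash
python3 - <<'E'
from h import *
im,d,P=load("top0.npz","top")
for r in range(194,222,4): print(r,[tuple(np.round(P[r,c],3)) for c in (154,158,165,180,195,210,222,228,232)])
E
```

```text
194 [(np.float64(0.651), np.float64(0.513), np.float64(-0.008)), (np.float64(0.649), np.float64(0.497), np.float64(0.001)), (np.float64(0.648), np.float64(0.472), np.float64(0.002)), (np.float64(0.649), np.float64(0.42), np.float64(-0.004)), (np.float64(0.624), np.float64(0.347), np.float64(0.098)), (np.float64(0.624), np.float64(0.298), np.float64(0.096)), (np.float64(0.621), np.float64(0.257), np.float64(0.106)), (np.float64(0.623), np.float64(0.238), np.float64(0.099)), (np.float64(0.625), np.float64(0.226), np.float64(0.089))]
198 [(np.float64(0.635), np.float64(0.51), np.float64(0.001)), (np.float64(0.637), np.float64(0.499), np.float64(-0.009)), (np.float64(0.612), np.float64(0.445), np.float64(0.099)), (np.float64(0.612), np.float64(0.396), np.float64(0.098)), (np.float64(0.61), np.float64(0.346), np.float64(0.101)), (np.float64(0.61), np.float64(0.297), np.float64(0.1)), (np.float64(0.609), np.float64(0.257), np.float64(0.101)), (np.float64(0.613), np.float64(0.24), np.float64(0.084)), (np.float64(0.609), np.float64(0.225), np.float64(0.1))]
202 [(np.float64(0.621), np.float6
[... 1933 characters left out ...]
64(0.57), np.float64(0.267), np.float64(0.025)), (np.float64(0.572), np.float64(0.248), np.float64(0.016)), (np.float64(0.575), np.float64(0.236), np.float64(-0.002))]
218 [(np.float64(0.565), np.float64(0.509), np.float64(-0.006)), (np.float64(0.547), np.float64(0.468), np.float64(0.09)), (np.float64(0.55), np.float64(0.449), np.float64(0.075)), (np.float64(0.553), np.float64(0.404), np.float64(0.052)), (np.float64(0.558), np.float64(0.36), np.float64(0.022)), (np.float64(0.56), np.float64(0.311), np.float64(0.004)), (np.float64(0.559), np.float64(0.269), np.float64(0.008)), (np.float64(0.56), np.float64(0.249), np.float64(0.003)), (np.float64(0.561), np.float64(0.236), np.float64(-0.002))]
```

```bash
python3 - <<'E'
from h import *
im,d,P=load("top0.npz","top")
m=(d>0)&(P[...,2]>.088)&(P[...,2]<.109)&(P[...,0]>.53)&(P[...,0]<.66)&(P[...,1]>.2)&(P[...,1]<.49)
n,l,s,c=cv2.connectedComponentsWithStats(m.astype(np.uint8)); i=1+np.argmax(s[1:,4]);m=l==i
p=P[m];print(m.sum(),cv2.minAreaRect((p[:,:2]*1000).astype(np.float32)),p[:,:2].mean(0))
# barrel fit: model surface (outside cone + inner) -- least squares jointly with both cams
from scipy.optimize import least_squares
for names in(("top",),("scene",),("top","scene")):
    q=np.vstack([np.load(f"or_{n}.npy") for n in names])
    def sdf(x):
        o=x[:3];a=np.array([np.sin(x[3])*np.cos(x[4]),np.sin(x[3])*np.sin(x[4]),np.cos(x[3])])
        r=q-o;h=r@a;rad=np.linalg.norm(r-h[:,None]*a,axis=1)
        R=np.interp(h,[0,21,25,90],[25,25,29,31]) if 0 else np.interp(h,[0,.021,.025,.09],[.025,.025,.029,.031])
        # distance to wall (thickness 3.5) or floor
        out=rad-R; inn=(R-.0035)-rad
        dw=np.where(out>0,out,np.where(inn>0,inn,0))
        dh=np.maximum(h-.09,0)
        dwall=np.hypot(dw,dh)
        # beads zone: inside below 60mm ok
        df=np.where((rad<R)&(h<.06),0,9)
        return np.minimum(dwall,9)
    best=None
    for az in np.arange(-3.1,3.2,.4):
        a=np.array([np.sin(.61)*np.cos(az),np.sin(.61)*np.sin(az),np.cos(.61)])
        s=least_squares(sdf,[*(np.median(q,0)-.065*a),.61,az],loss='soft_l1',f_scale=.003)
        if best is None or s.cost<best.cost:best=s
    x=best.x;a=np.array([np.sin(x[3])*np.cos(x[4]),np.sin(x[3])*np.sin(x[4]),np.cos(x[3])])
    print(names,best.cost,np.round(x,4),np.degrees(x[3:]),"mouth",x[:3]+.09*a, "med",np.median(sdf(x)))
E
```

```text
1759 ((597.3235473632812, 337.7457275390625), (123.8392562866211, 272.9870910644531), 0.38469773530960083) [0.59477479 0.3286038 ]
('top',) 3.2600698756848755e-05 [ 0.3898  0.3405  0.1074  0.6341 -1.9323] [  36.33337841 -110.71310357] mouth [0.37093267 0.29059192 0.17985605] med 0.0
('scene',) 0.0002866893326851748 [ 0.3893  0.345   0.1009 -0.6121  1.2118] [-35.07080963  69.42867261] mouth [0.37116217 0.29661927 0.17457305] med 0.0
('top', 'scene') 0.0003698142649089732 [ 0.3889  0.3438  0.1029  0.6175 -1.923 ] [  35.37903354 -110.18118767] mouth [0.37087684 0.29493237 0.17632136] med 0.0
```

View pics/topc.png

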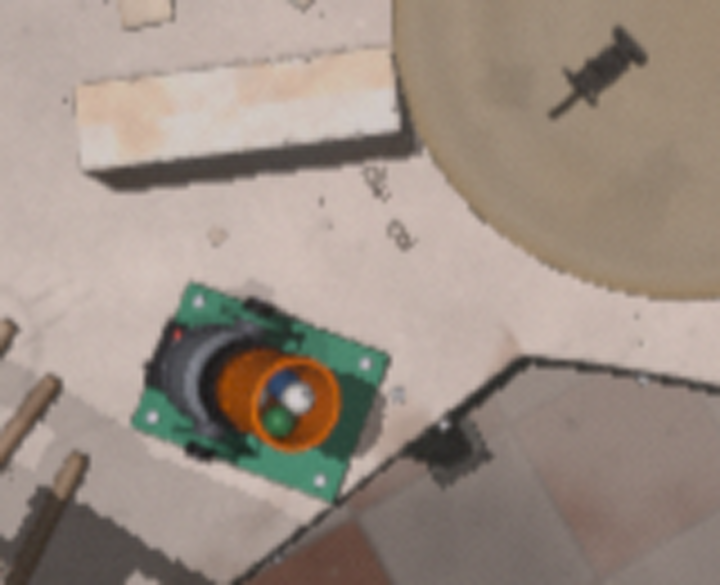

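View pics/scenec.png

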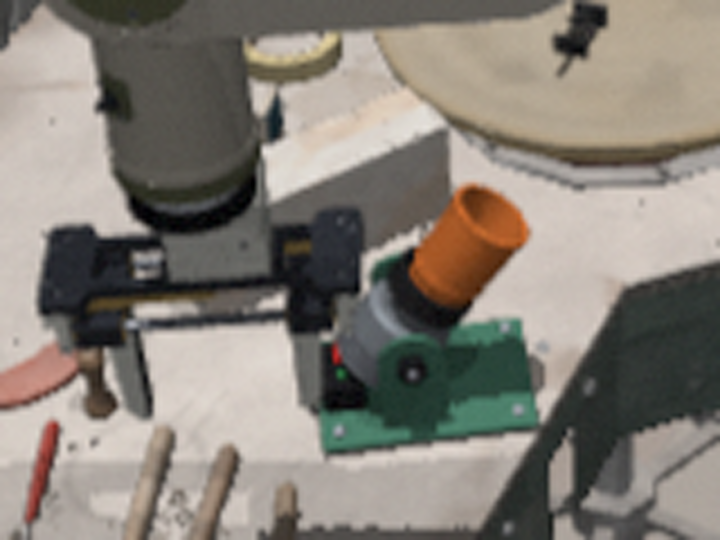

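Measured so far:
- **Barrel:** axis azimuth about -110.5° and tilt 35°, and its fit agrees with the tumbler plate. Three beads are visible in the mouth.
- **Tub:** centre about (0.495, -0.36).
- **Block:** centre about (0.597, 0.34).

Next, a small rotation and lift to learn how the wrist behaves.

Emit:
apply_moves([
  {"dr": [0,0,-0.15],"linear": [-1,0,0],"claw": 100},
  {"dr": [0,0,-0.15],"linear": [-0.5,0,0],"claw": 100},
  {"dr": [0,0,-0.15],"linear": [-0.5,0,0],"claw": 100},
  {"dr": [0,0,-0.15],"linear": [0,0,0],"claw": 100},
], force=25)

```text
time: 0.5
ee_pos: [0.2482, 0.5468, 0.2711]
ee_rot: [[0.516, -0.744, 0.423], [-0.237, 0.351, 0.906], [-0.823, -0.568, 0.005]]
force: [0.2, -0.1, -1.0]
finger_gap: 0.0929
```

```bash
cat > st.py <<'E'
from station import arm
import numpy as np,json
np.set_printoptions(precision=4,suppress=True)
s=arm.read_state()
print(s['time'],s['joints'],s['ee_pos'],s['force'],s['finger_gap']);print(s['ee_rot'])
open('log.jsonl','a').write(json.dumps([s['joints'].tolist(),s['ee_pos'].tolist(),s['ee_rot'].tolist()])+"\n")
E
python3 st.py
```

```text
0.5 [ 1.4069  0.2399  1.3913 -0.5835  1.6705  0.2631] [0.2482 0.5468 0.2711] [ 0.1601 -0.115  -1.011 ] 0.09293214847230584
[[ 0.5165 -0.7443  0.4235]
 [-0.2369  0.351   0.9059]
 [-0.8229 -0.5682  0.0049]]
```

Emit:
apply_moves([
  {"dr": [0,0.15,0],"linear": [-1,0,0],"claw": 100},
  {"dr": [0,0.15,0],"linear": [-1,0,0],"claw": 100},
  {"dr": [0,0.15,0],"linear": [0,0,0.5],"claw": 100},
])

```text
time: 0.8
ee_pos: [0.2205, 0.5602, 0.2947]
ee_rot: [[0.313, -0.749, 0.585], [-0.596, 0.325, 0.735], [-0.74, -0.578, -0.345]]
force: [0.3, 1.0, 0.6]
finger_gap: 0.0931
```

```bash
python3 st.py
```

```text
0.8 [ 1.3764  0.6869  0.8263 -0.5374  2.1724  0.171 ] [0.2205 0.5602 0.2947] [0.2797 0.9555 0.6364] 0.09310269669290314
[[ 0.3128 -0.7486  0.5846]
 [-0.5959  0.3246  0.7345]
 [-0.7397 -0.5781 -0.3445]]
```

Emit:
apply_moves([
  {"dr": [0.1,-0.15,0],"linear": [0,-1,0],"claw": 100},
  {"dr": [0.1,-0.15,0],"linear": [0,-1,0],"claw": 100},
  {"dr": [0.1,0,0],"linear": [0,-1,0.5],"claw": 100},
])

```text
time: 1.1
ee_pos: [0.2813, 0.5472, 0.2442]
ee_rot: [[0.439, -0.601, 0.668], [-0.515, 0.44, 0.735], [-0.736, -0.667, -0.116]]
force: [-0.3, -0.7, 0.7]
finger_gap: 0.0931
```

```bash
python3 st.py; cat > fk.py <<'E'
import numpy as np,json
from scipy.spatial.transform import Rotation as Ro
from scipy.optimize import least_squares
Rx=lambda t:Ro.from_euler('x',t).as_matrix();Ry=lambda t:Ro.from_euler('y',t).as_matrix();Rz=lambda t:Ro.from_euler('z',t).as_matrix()
def rots(q):
    A=Rz(q[0]);B=A@Ry(q[1]);C=A@Ry(q[1]+q[2]);D=C@Rz(q[3]);E=D@Ry(q[4]);F=E@Rz(q[5]);return A,B,C,D,E,F
def pos(q,k):
    A,B,C,D,E,F=rots(q); a1,e,d1,L2,a3,L3,e4,Lt,a6=k
    return A@[a1,e,d1]+B@[0,0,L2]+C@[a3,0,L3]+D@[0,e4,0]+E@[a6,0,Lt]
E
python3 - <<'E'
from fk import *
np.set_printoptions(precision=4,suppress=True)
q0=np.array([1.05958965,.131159224,1.48926204,0,1.52300076,-.0854037676]);R0=np.array([[-8.80677653e-04,-9.10707653e-01,4.13050596e-01],[-1.60351943e-03,4.13051511e-01,9.10706252e-01],[-9.99998327e-01,1.39703988e-04,-1.82410265e-03]])
L=[[q0,[0.24754114,0.54593544,0.21759808],R0]]+[json.loads(l) for l in open('log.jsonl')]
T=[rots(q)[5].T@np.array(R) for q,p,R in L]
for t in T: print(t)
def f(k): return np.concatenate([pos(q,k)-np.array(p) for q,p,R in L]+[1e-3*(np.array(k)-[0,.05,.3,.45,0,.45,0,.3,0])])
s=least_squares(f,[0,.05,.3,.45,0,.45,0,.3,0]);print(s.x,s.fun[:-9])
E
```

```text
1.1 [ 1.3481  0.5795  1.0703 -0.6165  1.9245  0.3804] [0.2813 0.5472 0.2442] [-0.2724 -0.7027  0.7056] 0.09308897488031917
[[ 0.4393 -0.6009  0.6678]
 [-0.5155  0.4402  0.7352]
 [-0.7357 -0.6672 -0.1164]]
[[ 0.  0. -1.]
 [-0.  1.  0.]
 [ 1.  0.  0.]]
[[-0.  0. -1.]
 [ 0.  1.  0.]
 [ 1. -0. -0.]]
[[-0.  0. -1.]
 [ 0.  1.  0.]
 [ 1. -0. -0.]]
[[-0.  0. -1.]
 [ 0.  1.  0.]
 [ 1. -0. -0.]]
[0.     0.0512 0.3181 0.3691 0.0616 0.5534 0.     0.3774 0.    ] [-0. -0.  0.  0.  0. -0.  0. -0. -0. -0.  0.  0.]
```

The wrist model reproduces all the poses, and the wrist-to-TCP distance is 0.377 m. Next I'll search for feasible grasp, pour and place configurations.

```bash
cat >> fk.py <<'E'
K=[0,.0512,.3181,.3691,.0616,.5534,0,.3774,0]
LO=np.array([-2.96,-.89,.02,-1.34,0,-2.66]);HI=np.array([2.96,2.26,2.5,4.48,2.73,2.66])
TOOL=np.array([[0,0,-1],[0,1,0],[1,0,0.]])
def ik(p,R):
    w=np.array(p)-K[7]*R[:,0]; r=np.hypot(w[0],w[1]); 
    if r<K[1]:return None
    j1=np.arctan2(w[1],w[0])-np.arcsin(K[1]/r); X=np.sqrt(r*r-K[1]**2);Z=w[2]-K[2]
    l=np.hypot(K[4],K[5]);al=np.arctan2(K[4],K[5])
    c=(X*X+Z*Z-K[3]**2-l*l)/(2*K[3]*l)
    if abs(c)>1:return None
    b=np.arccos(c); j3=b-al; j2=np.arctan2(X,Z)-np.arctan2(l*np.sin(b),K[3]+l*np.cos(b))
    M=(Rz(j1)@Ry(j2+j3)).T@R@TOOL.T
    j5=np.arccos(np.clip(M[2,2],-1,1)); j4=np.arctan2(M[1,2],M[0,2]); j6=np.arctan2(M[2,1],-M[2,0])
    if j4<LO[3]: j4+=2*np.pi
    q=np.array([j1,j2,j3,j4,j5,j6]); return q
def margin(q): return np.min(np.minimum(q-LO,HI-q)) if q is not None else -9
def tool(x,b,s): # x tool dir, barrel axis b = s*y
    y=s*b; return np.column_stack([x,y,np.cross(x,y)])
E
python3 - <<'E'
from fk import *
np.set_printoptions(precision=3,suppress=True)
L=[json.loads(l) for l in open('log.jsonl')]
for q,p,R in L: print(np.array(q)-ik(p,np.array(R)))
az=np.radians(-110.4);t=np.radians(35)
u=np.array([np.cos(az),np.sin(az),0]);a=np.sin(t)*u+[0,0,np.cos(t)]
D=np.cos(t)*u-[0,0,np.sin(t)];S=np.array([-u[1],u[0],0]) # az -20
o=np.array([.389,.343,.1035]);g=o+.058*a
print("grasp",g)
for s in(1,-1):
  for th in range(-100,101,10):
    x=np.cos(np.radians(th))*D+np.sin(np.radians(th))*S
    q=ik(g+.019*x,tool(x,a,s)); 
    if margin(q)>-.3: print(s,th,x,q,round(margin(q),2))
print("place")
for s in(1,-1):
  for za in range(-180,180,15):
    x=np.array([np.cos(np.radians(za)),np.sin(np.radians(za)),0]);g=np.array([.597,.338,.098+.058])
    q=ik(g+.019*x,tool(x,np.array([0,0,1.]),s))
    if margin(q)>-.1: print(s,za,q,round(margin(q),2))
print("pour: barrel down")
for s in(1,-1):
  for za in range(-180,180,20):
   for pit in(0,20,40):
    c=np.cos(np.radians(pit));sp=np.sin(np.radians(pit));f=np.array([np.cos(np.radians(za)),np.sin(np.radians(za)),0])
    x=c*f-[0,0,sp];b=-(sp*f+[0,0,c]);g=np.array([.495,-.36,.2])
    q=ik(g+.019*x,tool(x,b,s))
    if margin(q)>0: print(s,za,pit,q,round(margin(q),2))
E
```

```text
[ 0.  0. -0.  0.  0. -0.]
[ 0.  0. -0. -0.  0. -0.]
[ 0.  0. -0. -0.  0. -0.]
grasp [0.377 0.312 0.151]
1 -100 [-0.873  0.477  0.1  ] [ 0.129  1.014  1.242  0.934  2.327 -1.498] 0.4
1 -90 [-0.937  0.349 -0.   ] [ 0.187  1.013  1.157  0.82   2.357 -1.533] 0.37
1 -80 [-0.973  0.21  -0.1  ] [ 0.248  1.008  1.083  0.696  2.381 -1.581] 0.35
1 -70 [-0.978  0.065 -0.196] [ 0.312  0.998  1.023  0.563  2.396 -1.641] 0.33
1 -60 [-0.954 -0.082 -0.287] [ 0.378  0.983  0.981  0.422  2.4   -1.71 ] 0.33
1 -50 [-0.902 -0.226 -0.369] [ 0.447  0.96   0.959  0.276  2.39  -1.784] 0.34
1 -40 [-0.821 -0.364 -0.439] [ 0.519  0.929  0.957  0.13   2.365 -1.856] 0.37
1 -30 [-0.716 -0.491 -0.497] [ 0.592  0.891  0.977 -0.011  2.324 -1.92 ] 0.41
1 -20 [-0.589 -0.602 -0.539] [ 0.666  0.847  1.016 -0.144  2.271 -1.97 ] 0.46
1 -10 [-0.444 -0.696 -0.565] [ 0.742  0.798  1.073 -0.268  2.208 -2.003] 0.52
1 0 [-0.286 -0.768 -0.574] [ 0.818  0.746  1.145 -0.385  2.137 -2.02 ] 0.59
1 10 [-0.118 -0.817 -0.565] [ 0.894  0.693  1.229 -0.496  2.063 -2.021] 0.64
1 20 [ 0.052 -0.841 -0.539] [ 0.969  0.643  1.322 -0.604  1.989
[... 6734 characters left out ...]
.88
-1 60 0 [-1.2    0.933  1.178  1.179  2.137 -0.656] 0.59
-1 60 20 [-1.176  0.716  1.258  0.946  1.972 -0.654] 0.76
-1 60 40 [-1.105  0.507  1.34   0.718  1.802 -0.599] 0.93
-1 80 0 [-1.087  1.174  0.773  1.127  2.397 -0.573] 0.33
-1 80 20 [-1.07   0.951  0.895  0.838  2.231 -0.706] 0.5
-1 80 40 [-1.02   0.709  1.057  0.601  2.024 -0.762] 0.71
-1 100 0 [-0.964  1.48   0.255  1.23   2.681 -0.377] 0.05
-1 100 20 [-0.954  1.194  0.504  0.733  2.496 -0.786] 0.23
-1 100 40 [-0.922  0.889  0.789  0.457  2.225 -0.961] 0.5
-1 120 40 [-0.816  1.033  0.565  0.259  2.386 -1.231] 0.34
-1 140 40 [-0.708  1.108  0.446 -0.012  2.46  -1.587] 0.27
-1 160 40 [-0.601  1.074  0.5   -0.287  2.403 -1.95 ] 0.33
```

```bash
cat > plan.py <<'E'
import sys
from fk import *
from station import arm
np.set_printoptions(precision=3,suppress=True)
def rows(p1,R1,lin=.02,ang=.13,p0=None,R0=None,n=None):
    s=arm.read_state()
    p=np.array(s['ee_pos'] if p0 is None else p0);R=np.array(s['ee_rot'] if R0 is None else R0)
    rv=Ro.from_matrix(R.T@R1).as_rotvec()
    if n is None: n=max(1,int(np.ceil(max(np.linalg.norm(p1-p)/lin,np.linalg.norm(rv)/ang))))
    out=[]
    for i in range(n):
        rv=Ro.from_matrix(R.T@R1).as_rotvec()/(n-i); l=R.T@(p1-p)/(n-i)/.025
        rv=np.round(rv,3);l=np.round(l,2); p=p+R@l*.025; R=R@Ro.from_rotvec(rv).as_matrix()
        q=ik(p,R); out.append((rv,l)); print(f'{{"dr":{rv.tolist()},"linear":{l.tolist()}}}',  'p',p,'q',q,'m',round(margin(q),2))
    print('n',n,'end err',p1-p);return p,R
az=np.radians(-110.4);t=np.radians(35)
u=np.array([np.cos(az),np.sin(az),0]);a=np.sin(t)*u+[0,0,np.cos(t)]
D=np.cos(t)*u-[0,0,np.sin(t)];S=np.array([-u[1],u[0],0])
o=np.array([.389,.343,.1035]);g=o+.058*a
def gr(th): 
    x=np.cos(np.radians(th))*D+np.sin(np.radians(th))*S; return x,tool(x,a,1)
def pose(zaz,pit,phi,gp):
    f=np.array([np.cos(np.radians(zaz)),np.sin(np.radians(zaz)),0]);c=np.cos(np.radians(pit));s=np.sin(np.radians(pit))
    x=c*f-[0,0,s];b=s*f+np.array([0,0,c]);R=tool(x,b,1)@Rx(np.radians(phi)); return np.array(gp)+.019*x,R
E
python3 - <<'E'
from plan import *
from h import *
im,d,P=load("top0.npz","top")
for n,(u_,v_) in dict(wheel=(292,200),wheelarm=(288,155),red=(404,163),blue=(376,160),cup=(427,181),lamp=(372,104)).items(): print(n,P[v_,u_])
x,R=gr(-20); print(x,R)
p,R2=rows(np.array([.45,.47,.30]),R)
rows(g-.11*x+.019*x,R,p0=p,R0=R2)
E
```

```text
wheel [0.6   0.028 0.1  ]
wheelarm [0.743 0.04  0.131]
red [ 0.724 -0.349  0.09 ]
blue [ 0.737 -0.256  0.087]
cup [ 0.683 -0.45   0.004]
lamp [ 0.96  -0.264  0.039]
[-0.589 -0.602 -0.539] [[-0.589 -0.2   -0.783]
 [-0.602 -0.538  0.59 ]
 [-0.539  0.819  0.196]]
{"dr":[-0.104, -0.002, 0.073],"linear":[0.16, -0.38, 0.11]} p [0.291 0.543 0.247] q [ 1.308  0.536  1.092 -0.562  1.896  0.252] m 0.78
{"dr":[-0.104, -0.002, 0.073],"linear":[0.13, -0.4, 0.07]} p [0.3   0.539 0.25 ] q [ 1.264  0.503  1.102 -0.506  1.878  0.119] m 0.83
{"dr":[-0.104, -0.002, 0.074],"linear":[0.1, -0.42, 0.03]} p [0.309 0.535 0.254] q [ 1.216  0.482  1.1   -0.446  1.871 -0.017] m 0.86
{"dr":[-0.104, -0.002, 0.074],"linear":[0.07, -0.42, -0.02]} p [0.319 0.53  0.257] q [ 1.166  0.473  1.086 -0.386  1.876 -0.156] m 0.85
{"dr":[-0.104, -0.002, 0.074],"linear":[0.04, -0.42, -0.06]} p [0.328 0.526 0.26 ] q [ 1.116  0.478  1.06  -0.326  1.893 -0.294] m 0.84
{"dr":[-0.104, -0.001, 0.074],"linear":[0.01, -0.42, -0.11]} p [0.337 0.522 0.263] q [ 1.066  0.496  1.021 -0.269  1.923 -0.43 ] m 0.81
{"dr":[-0.104, -0.001, 0.073
[... 1666 characters left out ...]
,"linear":[0.64, -0.11, -0.33]} p [0.443 0.431 0.263] q None m -9
{"dr":[-0.0, -0.0, 0.0],"linear":[0.64, -0.11, -0.33]} p [0.44  0.418 0.25 ] q None m -9
{"dr":[-0.0, -0.0, 0.0],"linear":[0.63, -0.11, -0.33]} p [0.438 0.405 0.238] q [ 0.708  1.312  0.097 -0.187  2.726 -2.025] m 0.0
{"dr":[-0.0, -0.0, 0.0],"linear":[0.64, -0.11, -0.33]} p [0.436 0.392 0.225] q [ 0.699  1.212  0.281 -0.173  2.64  -2.011] m 0.09
{"dr":[-0.0, -0.0, 0.0],"linear":[0.63, -0.12, -0.33]} p [0.434 0.379 0.213] q [ 0.689  1.153  0.399 -0.171  2.581 -2.009] m 0.15
{"dr":[-0.0, -0.001, 0.0],"linear":[0.64, -0.11, -0.32]} p [0.431 0.367 0.2  ] q [ 0.68   1.107  0.496 -0.171  2.53  -2.01 ] m 0.2
n 8 end err [ 0.  0. -0.]
```

```bash
python3 - <<'E'
from plan import *
for th in (15,25):
    x,R=gr(th); print("TH",th,x)
    p,R2=rows(g-.085*x+[.0,.03,.05],R)
    p,R2=rows(g-.085*x,R,p0=p,R0=R2,n=2)
    rows(g+.019*x,R,p0=p,R0=R2)
E
```

```text
TH 15 [-0.033 -0.832 -0.554]
{"dr":[-0.122, 0.016, 0.039],"linear":[0.24, -0.27, -0.07]} p [0.287 0.54  0.244] q [ 1.321  0.559  1.082 -0.584  1.919  0.245] m 0.76
{"dr":[-0.122, 0.016, 0.039],"linear":[0.24, -0.27, -0.1]} p [0.292 0.532 0.245] q [ 1.292  0.545  1.088 -0.552  1.92   0.107] m 0.79
{"dr":[-0.122, 0.016, 0.039],"linear":[0.23, -0.26, -0.13]} p [0.298 0.525 0.245] q [ 1.264  0.538  1.087 -0.522  1.927 -0.031] m 0.8
{"dr":[-0.123, 0.016, 0.039],"linear":[0.22, -0.25, -0.16]} p [0.303 0.517 0.245] q [ 1.235  0.537  1.081 -0.495  1.939 -0.17 ] m 0.79
{"dr":[-0.122, 0.016, 0.039],"linear":[0.21, -0.24, -0.19]} p [0.309 0.51  0.245] q [ 1.207  0.542  1.069 -0.47   1.957 -0.309] m 0.77
{"dr":[-0.123, 0.016, 0.039],"linear":[0.21, -0.22, -0.21]} p [0.314 0.502 0.245] q [ 1.18   0.553  1.052 -0.45   1.98  -0.448] m 0.75
{"dr":[-0.122, 0.016, 0.039],"linear":[0.2, -0.21, -0.24]} p [0.32  0.495 0.246] q [ 1.155  0.569  1.032 -0.433  2.006 -0.586] m 0.72
{"dr":[-0.123, 0.016, 0.039],"linear":[0.2, -0.18, -0.26]} p [0.325 0.487 0.246] q [ 1.131  0.589  1.008 -0.422  2.036 -0.724] m 
[... 5401 characters left out ...]
  1.144 -0.651  2.096 -2.031] m 0.63
{"dr":[-0.0, -0.0, -0.0],"linear":[0.69, -0.0, 0.0]} p [0.371 0.354 0.177] q [ 1.059  0.691  1.193 -0.65   2.067 -2.022] m 0.64
{"dr":[-0.0, -0.0, -0.0],"linear":[0.7, -0.0, 0.0]} p [0.373 0.34  0.168] q [ 1.047  0.67   1.241 -0.651  2.037 -2.014] m 0.65
{"dr":[-0.0, -0.0, -0.0],"linear":[0.69, -0.0, 0.0]} p [0.375 0.325 0.159] q [ 1.034  0.652  1.286 -0.652  2.009 -2.007] m 0.65
{"dr":[-0.0, -0.0, -0.0],"linear":[0.7, -0.0, 0.0]} p [0.378 0.31  0.15 ] q [ 1.02   0.634  1.33  -0.654  1.98  -2.001] m 0.66
{"dr":[-0.0, -0.0, -0.0],"linear":[0.69, -0.0, 0.0]} p [0.38  0.296 0.141] q [ 1.006  0.619  1.371 -0.658  1.952 -1.995] m 0.67
n 6 end err [-0. -0. -0.]
```

Emit:
apply_moves([
  {"dr": [-0.122,0.016,0.039],"linear": [0.24,-0.27,0],"claw": 100},
  {"dr": [-0.122,0.016,0.039],"linear": [0.24,-0.27,-0.1],"claw": 100},
  {"dr": [-0.122,0.016,0.039],"linear": [0.23,-0.26,-0.13],"claw": 100},
  {"dr": [-0.122,0.016,0.039],"linear": [0.22,-0.25,-0.16],"claw": 100},
  {"dr": [-0.122,0.016,0.039],"linear": [0.21,-0.24,-0.19],"claw": 100},
  {"dr": [-0.122,0.016,0.039],"linear": [0.21,-0.22,-0.21],"claw": 100},
  {"dr": [-0.122,0.016,0.039],"linear": [0.2,-0.21,-0.24],"claw": 100},
  {"dr": [-0.122,0.016,0.039],"linear": [0.2,-0.18,-0.26],"claw": 100},
])

```text
time: 1.9
ee_pos: [0.3274, 0.4826, 0.2293]
ee_rot: [[0.114, -0.977, -0.179], [-0.605, -0.211, 0.767], [-0.788, 0.021, -0.616]]
force: [0.5, -0.1, 0.6]
finger_gap: 0.093
```

```bash
python3 - <<'E'
from plan import *
x,R=gr(15); rows(g-.085*x+[.0,.03,.05],R)
E
```

```text
{"dr":[-0.119, 0.014, 0.036],"linear":[0.13, -0.15, -0.3]} p [0.333 0.476 0.231] q [ 1.104  0.643  0.978 -0.417  2.073 -0.893] m 0.66
{"dr":[-0.119, 0.014, 0.035],"linear":[0.13, -0.11, -0.31]} p [0.338 0.469 0.233] q [ 1.086  0.666  0.951 -0.418  2.105 -1.027] m 0.63
{"dr":[-0.119, 0.014, 0.036],"linear":[0.14, -0.08, -0.32]} p [0.343 0.462 0.235] q [ 1.07   0.692  0.924 -0.423  2.138 -1.161] m 0.59
{"dr":[-0.119, 0.014, 0.035],"linear":[0.14, -0.05, -0.33]} p [0.349 0.455 0.237] q [ 1.056  0.718  0.898 -0.434  2.17  -1.296] m 0.56
{"dr":[-0.119, 0.014, 0.036],"linear":[0.14, -0.01, -0.33]} p [0.354 0.448 0.239] q [ 1.045  0.744  0.873 -0.449  2.202 -1.432] m 0.53
{"dr":[-0.119, 0.014, 0.035],"linear":[0.15, 0.02, -0.33]} p [0.359 0.441 0.241] q [ 1.035  0.769  0.85  -0.47   2.231 -1.57 ] m 0.5
{"dr":[-0.118, 0.014, 0.036],"linear":[0.15, 0.05, -0.32]} p [0.364 0.434 0.242] q [ 1.027  0.794  0.83  -0.495  2.259 -1.707] m 0.47
{"dr":[-0.119, 0.014, 0.035],"linear":[0.16, 0.09, -0.31]} p [0.37  0.427 0.244] q [ 1.021  0.815  0.815 -0.525  2.282 -1.847] m 0.45
{"dr":[-0.118, 0.014, 0.036],"linear":[0.17, 0.12, -0.29]} p [0.375 0.419 0.246] q [ 1.016  0.835  0.804 -0.558  2.301 -1.986] m 0.43
{"dr":[-0.119, 0.014, 0.035],"linear":[0.17, 0.14, -0.28]} p [0.38  0.413 0.248] q [ 1.013  0.85   0.798 -0.595  2.316 -2.128] m 0.41
n 10 end err [ 0. -0.  0.]
```

Emit:
apply_moves([
  {"dr": [-0.12,0.014,0.036],"linear": [0.1,-0.15,-0.35],"claw": 100},
  {"dr": [-0.12,0.014,0.036],"linear": [0.1,-0.1,-0.35],"claw": 100},
  {"dr": [-0.12,0.014,0.036],"linear": [0.1,-0.08,-0.35],"claw": 100},
  {"dr": [-0.12,0.014,0.036],"linear": [0.1,-0.05,-0.35],"claw": 100},
  {"dr": [-0.12,0.014,0.036],"linear": [0.1,0,-0.35],"claw": 100},
  {"dr": [-0.12,0.014,0.036],"linear": [0.1,0.05,-0.35],"claw": 100},
  {"dr": [-0.12,0.014,0.036],"linear": [0.1,0.08,-0.33],"claw": 100},
  {"dr": [-0.12,0.014,0.036],"linear": [0.1,0.1,-0.33],"claw": 100},
])

```text
time: 2.7
ee_pos: [0.3737, 0.4244, 0.2505]
ee_rot: [[-0.047, -0.377, -0.925], [-0.799, -0.541, 0.261], [-0.599, 0.751, -0.276]]
force: [-0.5, -0.5, 0.3]
finger_gap: 0.0931
```

```bash
python3 - <<'E'
from plan import *
x,R=gr(15); p,R2=rows(g-.085*x,R)
rows(g+.019*x,R,p0=p,R0=R2)
E
```

```text
{"dr":[-0.046, 0.007, 0.012],"linear":[0.65, -0.19, -0.02]} p [0.375 0.414 0.237] q [ 1.009  0.824  0.833 -0.545  2.283 -1.956] m 0.45
{"dr":[-0.046, 0.007, 0.013],"linear":[0.64, -0.2, -0.03]} p [0.377 0.403 0.224] q [ 1.003  0.818  0.876 -0.549  2.259 -1.993] m 0.47
{"dr":[-0.046, 0.008, 0.012],"linear":[0.64, -0.2, -0.04]} p [0.379 0.393 0.211] q [ 0.998  0.811  0.918 -0.554  2.233 -2.031] m 0.5
{"dr":[-0.046, 0.007, 0.013],"linear":[0.64, -0.21, -0.04]} p [0.38  0.382 0.198] q [ 0.993  0.807  0.956 -0.56   2.21  -2.069] m 0.52
n 4 end err [-0.  0. -0.]
{"dr":[0.0, -0.0, -0.0],"linear":[0.69, -0.0, 0.0]} p [0.38  0.368 0.189] q [ 0.984  0.779  1.016 -0.555  2.178 -2.057] m 0.55
{"dr":[0.0, -0.0, -0.0],"linear":[0.69, -0.0, 0.0]} p [0.379 0.354 0.179] q [ 0.974  0.753  1.072 -0.552  2.146 -2.047] m 0.58
{"dr":[0.0, -0.0, -0.0],"linear":[0.69, -0.0, 0.0]} p [0.379 0.339 0.17 ] q [ 0.964  0.73   1.126 -0.55   2.116 -2.039] m 0.61
{"dr":[0.0, -0.0, -0.0],"linear":[0.7, -0.0, 0.0]} p [0.378 0.325 0.16 ] q [ 0.954  0.707  1.178 -0.549  2.085 -2.031] m 0.63
{"dr":[0.0, -0.0, -0.0],"linear":[0.69, -0.0, 0.0]} p [0.377 0.31  0.15 ] q [ 0.943  0.687  1.227 -0.549  2.056 -2.023] m 0.64
{"dr":[0.0, -0.0, -0.0],"linear":[0.7, -0.01, 0.0]} p [0.377 0.296 0.14 ] q [ 0.932  0.668  1.274 -0.55   2.026 -2.017] m 0.64
n 6 end err [-0. -0.  0.]
```

Emit:
apply_moves([
  {"dr": [-0.046,0.007,0.012],"linear": [0.6,-0.19,-0.02],"claw": 100},
  {"dr": [-0.046,0.007,0.012],"linear": [0.6,-0.2,-0.03],"claw": 100},
  {"dr": [-0.046,0.007,0.012],"linear": [0.6,-0.2,-0.04],"claw": 100},
  {"dr": [-0.046,0.007,0.012],"linear": [0.5,-0.2,-0.04],"claw": 100},
  {"dr": [0,0,0],"linear": [0,0,0],"claw": 100},
])

```text
time: 3.2
ee_pos: [0.3809, 0.3849, 0.1966]
ee_rot: [[-0.036, -0.185, -0.982], [-0.836, -0.534, 0.131], [-0.548, 0.825, -0.135]]
force: [-0.5, 0.2, -0.4]
finger_gap: 0.093
```

```bash
python3 - <<'E'
from plan import *
from station import get_image
from h import *
x,R=gr(15); p,R2=rows(g-.085*x,R,n=1)
rows(g+.019*x,R)
im,d=get_image("scene");cr=im[190:290,180:320];a1=cv2.resize(cr,None,fx=5,fy=5,interpolation=cv2.INTER_CUBIC);cv2.imwrite("pics/s1.png",a1[:,:,::-1])
im,d=get_image("top");cr=im[215:315,140:280];a1=cv2.resize(cr,None,fx=5,fy=5,interpolation=cv2.INTER_CUBIC);cv2.imwrite("pics/t1.png",a1[:,:,::-1])
E
```

```text
{"dr":[0.015, 0.001, -0.007],"linear":[0.04, 0.11, 0.01]} p [0.38  0.383 0.198] q [ 0.993  0.807  0.956 -0.56   2.21  -2.068] m 0.52
n 1 end err [ 0. -0. -0.]
{"dr":[0.003, 0.0, -0.001],"linear":[0.7, 0.01, 0.0]} p [0.38  0.37  0.187] q [ 0.984  0.792  1.003 -0.557  2.184 -2.07 ] m 0.55
{"dr":[0.002, 0.0, -0.001],"linear":[0.7, 0.01, 0.0]} p [0.38  0.355 0.178] q [ 0.975  0.764  1.062 -0.553  2.152 -2.058] m 0.58
{"dr":[0.003, 0.0, -0.001],"linear":[0.7, 0.02, 0.0]} p [0.379 0.34  0.169] q [ 0.964  0.738  1.118 -0.551  2.12  -2.045] m 0.61
{"dr":[0.002, 0.0, -0.001],"linear":[0.7, 0.01, 0.0]} p [0.378 0.326 0.159] q [ 0.954  0.714  1.172 -0.549  2.089 -2.035] m 0.62
{"dr":[0.003, 0.001, -0.002],"linear":[0.7, 0.02, 0.0]} p [0.377 0.311 0.15 ] q [ 0.943  0.689  1.225 -0.549  2.057 -2.025] m 0.63
{"dr":[0.002, 0.0, -0.001],"linear":[0.7, 0.02, 0.0]} p [0.377 0.296 0.141] q [ 0.932  0.668  1.274 -0.55   2.026 -2.017] m 0.64
n 6 end err [-0. -0. -0.]
```

View pics/s1.png

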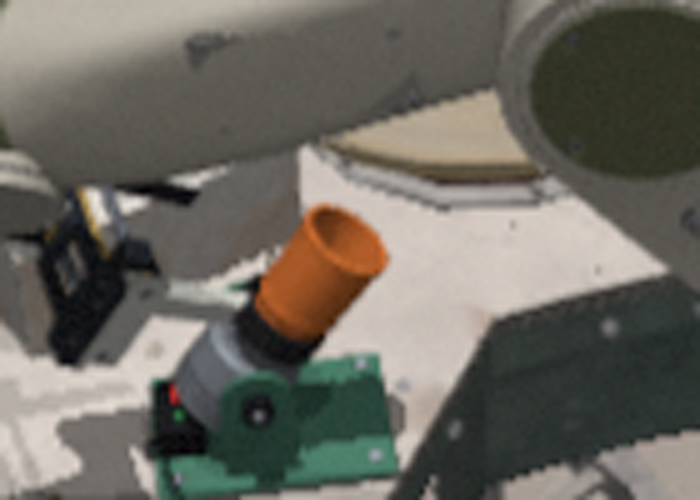

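View pics/t1.png

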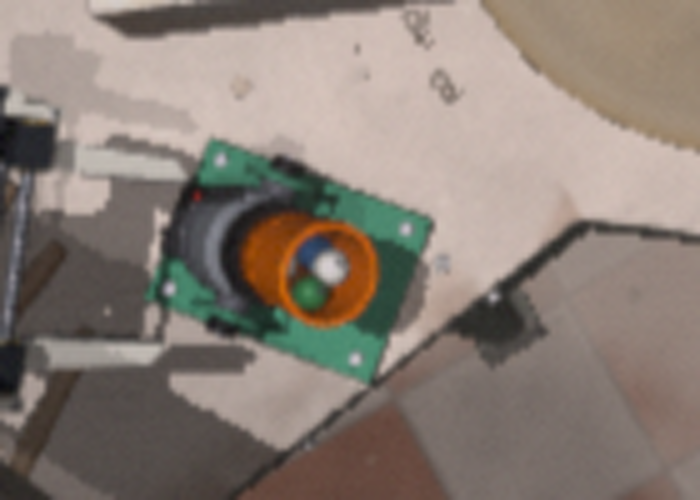

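The open fingers lie either side of the barrel line, at rows 160 and 352, with the barrel mid at about 260. The beads are still inside, so I'll move in.

Emit:
apply_moves([
  {"dr": [0.003,0,-0.001],"linear": [0.6,0.02,0],"claw": 100},
  {"dr": [0.003,0,-0.001],"linear": [0.7,0.02,0],"claw": 100},
  {"dr": [0.003,0,-0.001],"linear": [0.7,0.02,0],"claw": 100},
  {"dr": [0.003,0,-0.001],"linear": [0.7,0.02,0],"claw": 100},
  {"dr": [0.003,0,-0.001],"linear": [0.7,0.02,0],"claw": 100},
  {"dr": [0,0,0],"linear": [0.4,0.02,0],"claw": 100},
  {"dr": [0,0,0],"linear": [0,0,0],"claw": 100},
])

```text
time: 4.0
ee_pos: [0.3789, 0.3093, 0.1533]
ee_rot: [[-0.028, -0.218, -0.975], [-0.823, -0.548, 0.146], [-0.567, 0.807, -0.165]]
force: [-0.3, 0.3, -0.4]
finger_gap: 0.093
```

```bash
python3 - <<'E'
from plan import *
from station import get_image
from h import *
x,R=gr(15); p,R2=rows(g+.019*x,R,n=1)
im,d=get_image("scene");cr=im[190:290,180:320];a1=cv2.resize(cr,None,fx=5,fy=5,interpolation=cv2.INTER_CUBIC);cv2.imwrite("pics/s2.png",a1[:,:,::-1])
im,d=get_image("top");cr=im[215:315,140:280];a1=cv2.resize(cr,None,fx=5,fy=5,interpolation=cv2.INTER_CUBIC);cv2.imwrite("pics/t2.png",a1[:,:,::-1])
E
```

```text
{"dr":[-0.018, -0.002, 0.016],"linear":[0.73, -0.1, 0.09]} p [0.377 0.296 0.141] q [ 0.932  0.667  1.275 -0.55   2.026 -2.016] m 0.64
n 1 end err [-0.  0. -0.]
```

View pics/s2.png

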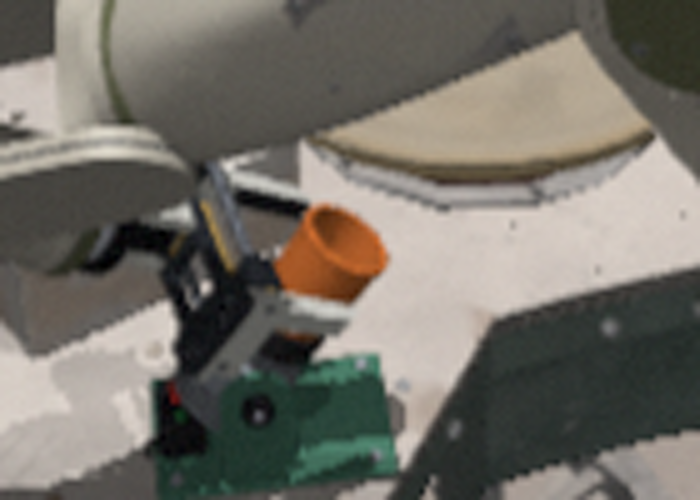

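View pics/t2.png

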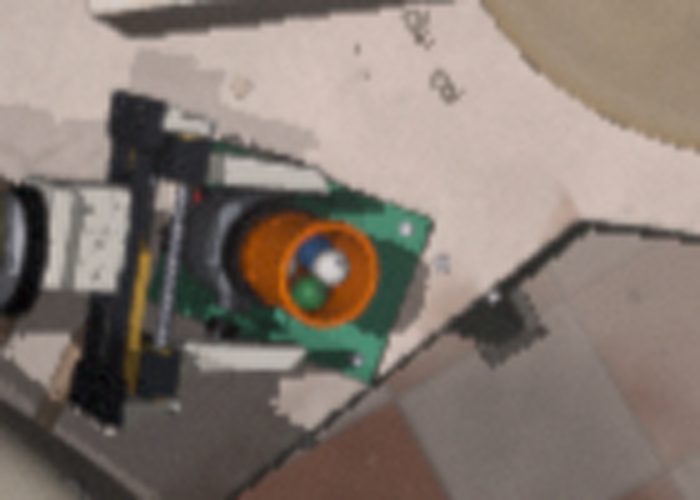

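Emit:
apply_moves([
  {"dr": [-0.009,-0.001,0.008],"linear": [0.4,-0.05,0.04],"claw": 100},
  {"dr": [-0.009,-0.001,0.008],"linear": [0.3,-0.05,0.04],"claw": 100},
  {"dr": [0,0,0],"linear": [0,0,0],"claw": 80},
  {"dr": [0,0,0],"linear": [0,0,0],"claw": 60},
  {"dr": [0,0,0],"linear": [0,0,0],"claw": 50},
  {"dr": [0,0,0],"linear": [0,0,0],"claw": 50},
], force=25)

```text
time: 4.7
ee_pos: [0.3775, 0.2986, 0.1413]
ee_rot: [[-0.031, -0.2, -0.979], [-0.831, -0.54, 0.136], [-0.556, 0.818, -0.149]]
force: [0.5, 0.3, -0.7]
finger_gap: 0.0657
```

```bash
python3 st.py
```

```text
4.7 [ 0.9338  0.6705  1.2676 -0.55    2.0277 -2.0176] [0.3775 0.2986 0.1413] [ 0.5168  0.2803 -0.68  ] 0.06573086369218142
[[-0.0312 -0.1996 -0.9794]
 [-0.8308 -0.5395  0.1364]
 [-0.5556  0.818  -0.149 ]]
```

Emit:
apply_moves([
  {"dr": [0,0,0],"linear": [0,0,0],"claw": 30},
  {"dr": [0,0,0],"linear": [0,0,0],"claw": 30},
  {"dr": [0,0,0],"linear": [0,0,0],"claw": 30},
], force=25)

```text
time: 5.0
ee_pos: [0.3778, 0.2988, 0.1416]
ee_rot: [[-0.031, -0.2, -0.979], [-0.831, -0.54, 0.136], [-0.556, 0.818, -0.15]]
force: [-0.6, -0.7, -1.0]
finger_gap: 0.0619
```

```bash
python3 st.py
```

```text
5.0 [ 0.9338  0.6704  1.267  -0.5503  2.0277 -2.0177] [0.3778 0.2988 0.1416] [-0.6145 -0.7474 -0.9674] 0.06187542643240494
[[-0.0308 -0.2    -0.9793]
 [-0.8306 -0.5399  0.1364]
 [-0.556   0.8176 -0.1495]]
```

Emit:
apply_moves([
  {"dr": [0,0,0],"linear": [0,0.2,0],"claw": 30},
  {"dr": [0,0,0],"linear": [0,0.4,0],"claw": 30},
  {"dr": [0,0,0],"linear": [0,0.5,0],"claw": 30},
  {"dr": [0,0,0],"linear": [0,0.5,0],"claw": 30},
  {"dr": [0,0,0],"linear": [0,0.5,0],"claw": 30},
  {"dr": [0,0,0],"linear": [0,0.5,0],"claw": 30},
  {"dr": [0,0,0],"linear": [0,0.4,0],"claw": 30},
])

```text
time: 5.7
ee_pos: [0.3608, 0.2547, 0.2071]
ee_rot: [[-0.032, -0.199, -0.98], [-0.83, -0.54, 0.136], [-0.556, 0.818, -0.148]]
force: [0.1, 0.5, -3.3]
finger_gap: 0.0619
```

```bash
python3 st.py; python3 - <<'E'
from station import get_image
from h import *
im,d=get_image("scene");cr=im[180:280,180:320];a1=cv2.resize(cr,None,fx=5,fy=5,interpolation=cv2.INTER_CUBIC);cv2.imwrite("pics/s3.png",a1[:,:,::-1])
im,d=get_image("top");cr=im[215:315,140:280];a1=cv2.resize(cr,None,fx=5,fy=5,interpolation=cv2.INTER_CUBIC);cv2.imwrite("pics/t3.png",a1[:,:,::-1])
E
```

```text
5.7 [ 0.9147  0.4785  1.4047 -0.5783  2.0641 -2.0683] [0.3608 0.2547 0.2071] [ 0.0585  0.5062 -3.2701] 0.06186117309954469
[[-0.0317 -0.1986 -0.9796]
 [-0.8304 -0.5402  0.1365]
 [-0.5563  0.8177 -0.1478]]
```

View pics/s3.png

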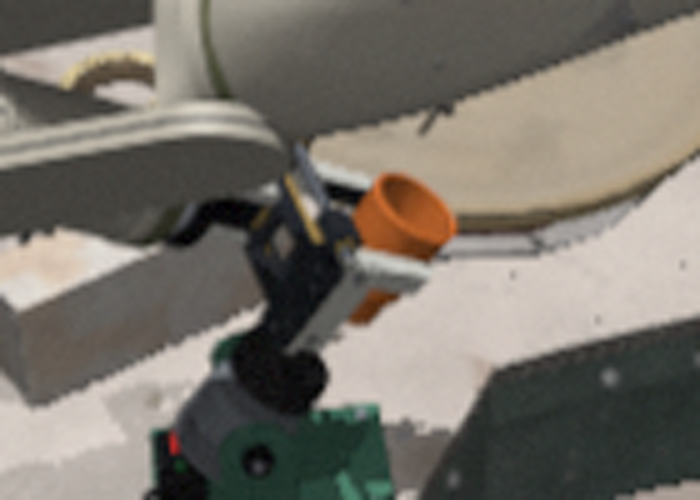

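View pics/t3.png

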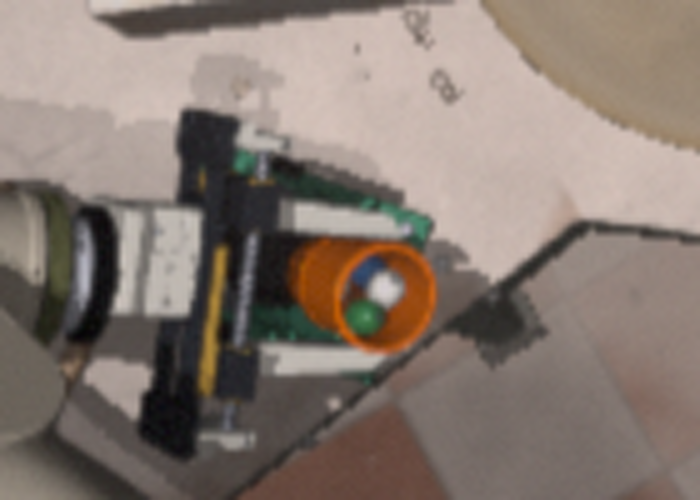

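The barrel is out (about 78 mm from the seat), the beads are still visible in the mouth, and the force reads about 2.4 N of load. Next is the carry to the tub.

```bash
cat > seq.py <<'E'
from plan import *
E
python3 - <<'E'
from plan import *
s=arm.read_state();R=s['ee_rot'];p=s['ee_pos']
for phi in(0,-10,15,20):
  for za in (-120,-140,-160):
    pp,RR=pose(za,35,phi,[.5,-.33,.28]);q=ik(pp,RR);print(phi,za,q,round(margin(q),2))
    pp,RR=pose(za,35,phi,[.5,0.0,.28]);q=ik(pp,RR);print('   mid',q,round(margin(q),2))
E
```

```text
0 -120 [-0.195  0.338  1.452 -0.898  1.704 -2.771] -0.11
   mid [ 0.301  0.452  1.308 -0.688  2.075 -2.436] 0.22
0 -140 [-0.262  0.569  1.152 -0.811  1.959 -2.637] 0.02
   mid [ 0.186  0.598  1.112 -0.542  2.25  -2.244] 0.42
0 -160 [-0.351  0.778  0.855 -0.712  2.202 -2.492] 0.17
   mid [ 0.063  0.694  0.976 -0.342  2.382 -1.99 ] 0.35
-10 -120 [-0.195  0.338  1.452 -0.898  1.704 -2.945] -0.29
   mid [ 0.301  0.452  1.308 -0.688  2.075 -2.611] 0.05
-10 -140 [-0.262  0.569  1.152 -0.811  1.959 -2.811] -0.15
   mid [ 0.186  0.598  1.112 -0.542  2.25  -2.418] 0.24
-10 -160 [-0.351  0.778  0.855 -0.712  2.202 -2.667] -0.01
   mid [ 0.063  0.694  0.976 -0.342  2.382 -2.165] 0.35
15 -120 [-0.195  0.338  1.452 -0.898  1.704 -2.509] 0.15
   mid [ 0.301  0.452  1.308 -0.688  2.075 -2.175] 0.49
15 -140 [-0.262  0.569  1.152 -0.811  1.959 -2.375] 0.29
   mid [ 0.186  0.598  1.112 -0.542  2.25  -1.982] 0.48
15 -160 [-0.351  0.778  0.855 -0.712  2.202 -2.23 ] 0.43
   mid [ 0.063  0.694  0.976 -0.342  2.382 -1.729] 0.35
20 -120 [-0.195  0.338  1.452 -0.898  1.704 -2.422] 0.24
   mid [ 0.301  0.452  1.308 -0.688  2.075 -2.087] 0.57
20 -140 [-0.262  0.569  1.152 -0.811  1.959 -2.288] 0.37
   mid [ 0.186  0.598  1.112 -0.542  2.25  -1.895] 0.48
20 -160 [-0.351  0.778  0.855 -0.712  2.202 -2.143] 0.52
   mid [ 0.063  0.694  0.976 -0.342  2.382 -1.641] 0.35
```

```bash
python3 - <<'E'
from plan import *
pp,RR=pose(-115,34,5,[.43,.16,.28]);p,R=rows(pp,RR,lin=.021)
pp,RR=pose(-132,35,15,[.49,-.02,.28]);p,R=rows(pp,RR,lin=.022,p0=p,R0=R)
pp,RR=pose(-145,35,15,[.51,-.33,.26]);p,R=rows(pp,RR,lin=.022,p0=p,R0=R)
E
```

```text
{"dr":[0.019, -0.047, 0.006],"linear":[0.31, 0.56, -0.49]} p [0.37  0.239 0.216] q [ 0.868  0.47   1.396 -0.574  2.081 -2.081] m 0.58
{"dr":[0.019, -0.047, 0.006],"linear":[0.29, 0.54, -0.51]} p [0.379 0.224 0.225] q [ 0.821  0.464  1.385 -0.57   2.099 -2.094] m 0.57
{"dr":[0.018, -0.047, 0.006],"linear":[0.27, 0.53, -0.53]} p [0.388 0.208 0.234] q [ 0.774  0.461  1.371 -0.567  2.117 -2.108] m 0.55
{"dr":[0.019, -0.047, 0.006],"linear":[0.25, 0.52, -0.56]} p [0.397 0.193 0.243] q [ 0.726  0.461  1.355 -0.565  2.136 -2.123] m 0.54
{"dr":[0.018, -0.047, 0.006],"linear":[0.22, 0.51, -0.58]} p [0.406 0.177 0.252] q [ 0.679  0.463  1.335 -0.564  2.157 -2.139] m 0.52
{"dr":[0.019, -0.046, 0.006],"linear":[0.2, 0.5, -0.59]} p [0.415 0.161 0.26 ] q [ 0.632  0.468  1.313 -0.564  2.177 -2.154] m 0.51
{"dr":[0.018, -0.047, 0.006],"linear":[0.18, 0.49, -0.61]} p [0.423 0.146 0.269] q [ 0.585  0.475  1.288 -0.564  2.199 -2.17 ] m 0.49
n 7 end err [0. 0. 0.]
{"dr":[0.038, -0.027, 0.003],"linear":[0.5, 0.29, -0.59]} p [0.43  0.126 0.269] q [ 0.544  0.47   1.294 -0.571  2.193 -2.158] m 0.5
{"dr":[0.
[... 2466 characters left out ...]
008, -0.012, 0.004],"linear":[0.43, 0.05, -0.7]} p [ 0.493 -0.257  0.254] q [-0.158  0.576  1.168 -0.739  2.033 -2.254] m 0.41
{"dr":[0.009, -0.012, 0.003],"linear":[0.42, 0.05, -0.71]} p [ 0.494 -0.277  0.253] q [-0.189  0.595  1.145 -0.749  2.025 -2.271] m 0.39
{"dr":[0.008, -0.012, 0.004],"linear":[0.41, 0.04, -0.71]} p [ 0.495 -0.298  0.252] q [-0.22   0.617  1.118 -0.76   2.02  -2.288] m 0.37
{"dr":[0.009, -0.012, 0.003],"linear":[0.4, 0.03, -0.72]} p [ 0.496 -0.318  0.25 ] q [-0.25   0.64   1.088 -0.769  2.014 -2.305] m 0.35
{"dr":[0.008, -0.011, 0.004],"linear":[0.39, 0.02, -0.72]} p [ 0.497 -0.339  0.249] q [-0.279  0.665  1.054 -0.78   2.01  -2.323] m 0.34
n 15 end err [ 0. -0.  0.]
```

Emit:
apply_moves([
  {"dr": [0.009,-0.02,0.003],"linear": [0.1,0.4,-0.2],"claw": 30},
  {"dr": [0.019,-0.047,0.006],"linear": [0.28,0.56,-0.49],"claw": 30},
  {"dr": [0.019,-0.047,0.006],"linear": [0.28,0.55,-0.51],"claw": 30},
  {"dr": [0.019,-0.047,0.006],"linear": [0.26,0.55,-0.53],"claw": 30},
  {"dr": [0.019,-0.047,0.006],"linear": [0.24,0.54,-0.55],"claw": 30},
  {"dr": [0.019,-0.047,0.006],"linear": [0.22,0.53,-0.57],"claw": 30},
  {"dr": [0.019,-0.047,0.006],"linear": [0.2,0.52,-0.58],"claw": 30},
  {"dr": [0.019,-0.047,0.006],"linear": [0.2,0.5,-0.6],"claw": 30},
])

```text
time: 6.6
ee_pos: [0.4227, 0.1302, 0.2813]
ee_rot: [[-0.385, -0.324, -0.864], [-0.737, -0.455, 0.5], [-0.555, 0.83, -0.064]]
force: [0.5, 1.0, -2.1]
finger_gap: 0.0618
```

```bash
python3 - <<'E'
from plan import *
pp,RR=pose(-132,35,15,[.49,-.02,.28]);p,R=rows(pp,RR,lin=.022)
E
```

```text
{"dr":[0.041, -0.026, 0.002],"linear":[0.52, 0.22, -0.65]} p [0.43 0.11 0.28] q [ 0.508  0.459  1.292 -0.574  2.212 -2.167] m 0.49
{"dr":[0.041, -0.026, 0.002],"linear":[0.5, 0.2, -0.67]} p [0.437 0.09  0.278] q [ 0.465  0.459  1.294 -0.581  2.203 -2.153] m 0.51
{"dr":[0.041, -0.026, 0.001],"linear":[0.49, 0.17, -0.69]} p [0.444 0.069 0.277] q [ 0.422  0.46   1.294 -0.588  2.194 -2.14 ] m 0.52
{"dr":[0.041, -0.026, 0.002],"linear":[0.47, 0.14, -0.71]} p [0.451 0.049 0.275] q [ 0.379  0.465  1.29  -0.595  2.186 -2.127] m 0.53
{"dr":[0.041, -0.026, 0.001],"linear":[0.45, 0.11, -0.72]} p [0.458 0.029 0.274] q [ 0.336  0.471  1.283 -0.601  2.178 -2.114] m 0.55
{"dr":[0.04, -0.026, 0.002],"linear":[0.43, 0.08, -0.74]} p [0.466 0.009 0.272] q [ 0.294  0.48   1.272 -0.607  2.171 -2.102] m 0.56
{"dr":[0.041, -0.027, 0.001],"linear":[0.41, 0.05, -0.75]} p [ 0.473 -0.011  0.271] q [ 0.251  0.49   1.257 -0.612  2.164 -2.09 ] m 0.57
{"dr":[0.04, -0.026, 0.002],"linear":[0.4, 0.01, -0.76]} p [ 0.48  -0.032  0.269] q [ 0.209  0.504  1.24  -0.617  2.158 -2.079] m 0.57
n 8 end err [0. 0. 0.]
```

Emit:
apply_moves([
  {"dr": [0.04,-0.026,0.002],"linear": [0.52,0.22,-0.65],"claw": 30},
  {"dr": [0.04,-0.026,0.002],"linear": [0.5,0.2,-0.67],"claw": 30},
  {"dr": [0.04,-0.026,0.002],"linear": [0.48,0.17,-0.7],"claw": 30},
  {"dr": [0.04,-0.026,0.002],"linear": [0.46,0.14,-0.71],"claw": 30},
  {"dr": [0.04,-0.026,0.002],"linear": [0.44,0.11,-0.72],"claw": 30},
  {"dr": [0.04,-0.026,0.002],"linear": [0.42,0.08,-0.74],"claw": 30},
  {"dr": [0.04,-0.026,0.002],"linear": [0.4,0.06,-0.75],"claw": 30},
  {"dr": [0.04,-0.026,0.002],"linear": [0.39,0.05,-0.76],"claw": 30},
])

```text
time: 7.4
ee_pos: [0.481, -0.0431, 0.2719]
ee_rot: [[-0.564, -0.566, -0.602], [-0.597, -0.224, 0.77], [-0.57, 0.794, -0.211]]
force: [0.0, 0.9, -2.5]
finger_gap: 0.0622
```

```bash
python3 - <<'E'
from plan import *
pp,RR=pose(-145,35,15,[.51,-.33,.26]);p,R=rows(pp,RR,lin=.022)
E
```

```text
{"dr":[0.008, -0.012, 0.003],"linear":[0.52, 0.11, -0.67]} p [ 0.482 -0.064  0.27 ] q [ 0.151  0.508  1.235 -0.635  2.151 -2.102] m 0.56
{"dr":[0.008, -0.012, 0.003],"linear":[0.51, 0.1, -0.67]} p [ 0.483 -0.085  0.269] q [ 0.116  0.507  1.238 -0.647  2.136 -2.119] m 0.54
{"dr":[0.008, -0.011, 0.003],"linear":[0.5, 0.1, -0.68]} p [ 0.484 -0.107  0.267] q [ 0.081  0.508  1.24  -0.659  2.122 -2.136] m 0.52
{"dr":[0.008, -0.012, 0.003],"linear":[0.49, 0.09, -0.68]} p [ 0.486 -0.128  0.265] q [ 0.047  0.512  1.237 -0.671  2.109 -2.153] m 0.51
{"dr":[0.009, -0.011, 0.003],"linear":[0.48, 0.08, -0.69]} p [ 0.487 -0.149  0.264] q [ 0.013  0.518  1.233 -0.683  2.096 -2.169] m 0.49
{"dr":[0.008, -0.012, 0.003],"linear":[0.48, 0.08, -0.7]} p [ 0.488 -0.17   0.262] q [-0.021  0.526  1.225 -0.695  2.083 -2.186] m 0.47
{"dr":[0.009, -0.012, 0.003],"linear":[0.47, 0.07, -0.7]} p [ 0.489 -0.191  0.26 ] q [-0.055  0.536  1.214 -0.706  2.072 -2.202] m 0.46
{"dr":[0.008, -0.011, 0.003],"linear":[0.46, 0.06, -0.71]} p [ 0.49  -0.212  0.259] q [-0.088  0.549  1.201 -0.718  2.06  -2.219] m 0.44
{"dr":[0.009, -0.012, 0.002],"linear":[0.45, 0.05, -0.72]} p [ 0.492 -0.233  0.257] q [-0.122  0.563  1.184 -0.728  2.05  -2.236] m 0.42
{"dr":[0.008, -0.011, 0.003],"linear":[0.45, 0.05, -0.72]} p [ 0.493 -0.254  0.256] q [-0.154  0.579  1.165 -0.74   2.04  -2.253] m 0.41
{"dr":[0.009, -0.012, 0.002],"linear":[0.44, 0.04, -0.73]} p [ 0.494 -0.276  0.254] q [-0.187  0.597  1.142 -0.749  2.03  -2.27 ] m 0.39
{"dr":[0.008, -0.011, 0.003],"linear":[0.43, 0.03, -0.73]} p [ 0.495 -0.297  0.252] q [-0.218  0.617  1.117 -0.76   2.022 -2.288] m 0.37
{"dr":[0.009, -0.012, 0.002],"linear":[0.42, 0.03, -0.74]} p [ 0.496 -0.318  0.251] q [-0.249  0.64   1.087 -0.77   2.015 -2.305] m 0.36
{"dr":[0.008, -0.011, 0.003],"linear":[0.4, 0.01, -0.74]} p [ 0.497 -0.339  0.249] q [-0.279  0.666  1.054 -0.78   2.01  -2.323] m 0.34
n 14 end err [-0. -0.  0.]
```

Emit:
apply_moves([
  {"dr": [0.008,-0.012,0.003],"linear": [0.52,0.11,-0.67],"claw": 30},
  {"dr": [0.008,-0.012,0.003],"linear": [0.51,0.1,-0.67],"claw": 30},
  {"dr": [0.008,-0.012,0.003],"linear": [0.5,0.1,-0.68],"claw": 30},
  {"dr": [0.008,-0.012,0.003],"linear": [0.49,0.09,-0.68],"claw": 30},
  {"dr": [0.008,-0.012,0.003],"linear": [0.48,0.08,-0.69],"claw": 30},
  {"dr": [0.008,-0.012,0.003],"linear": [0.48,0.08,-0.7],"claw": 30},
  {"dr": [0.008,-0.012,0.003],"linear": [0.47,0.07,-0.7],"claw": 30},
  {"dr": [0.008,-0.012,0.003],"linear": [0.46,0.06,-0.71],"claw": 30},
])

```text
time: 8.2
ee_pos: [0.4865, -0.2246, 0.2577]
ee_rot: [[-0.644, -0.585, -0.492], [-0.512, -0.148, 0.846], [-0.568, 0.797, -0.204]]
force: [-0.4, 0.4, -2.5]
finger_gap: 0.062
```

Emit:
apply_moves([
  {"dr": [0.008,-0.012,0.003],"linear": [0.45,0.05,-0.71],"claw": 30},
  {"dr": [0.008,-0.012,0.003],"linear": [0.44,0.05,-0.71],"claw": 30},
  {"dr": [0.008,-0.012,0.003],"linear": [0.43,0.04,-0.72],"claw": 30},
  {"dr": [0.008,-0.012,0.003],"linear": [0.42,0.04,-0.73],"claw": 30},
  {"dr": [0.008,-0.012,0.003],"linear": [0.3,0.02,-0.5],"claw": 30},
  {"dr": [0,0,0],"linear": [0.15,0.01,-0.25],"claw": 30},
  {"dr": [0,0,0],"linear": [0,0,0],"claw": 30},
])

```text
time: 8.9
ee_pos: [0.4844, -0.3402, 0.2469]
ee_rot: [[-0.692, -0.59, -0.415], [-0.449, -0.099, 0.888], [-0.565, 0.801, -0.197]]
force: [-0.6, 0.4, -2.2]
finger_gap: 0.0618
```

```bash
python3 st.py; python3 - <<'E'
from station import get_image
from h import *
im,d=get_image("top");cr=im[150:290,330:520];a1=cv2.resize(cr,None,fx=4,fy=4,interpolation=cv2.INTER_CUBIC);cv2.imwrite("pics/t4.png",a1[:,:,::-1])
E
```

```text
8.9 [-0.2921  0.6616  1.0693 -0.7745  2.0227 -2.3216] [ 0.4844 -0.3402  0.2469] [-0.6106  0.432  -2.2332] 0.06177476493565076
[[-0.6922 -0.5903 -0.4153]
 [-0.4489 -0.0985  0.8881]
 [-0.5652  0.8011 -0.1968]]
```

View pics/t4.png

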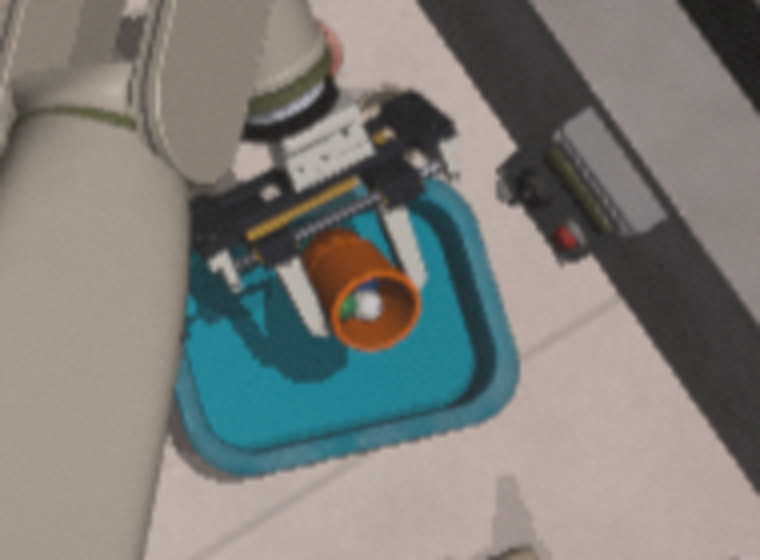

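```bash
python3 - <<'E'
from plan import *
pp,RR=pose(-147,35,15,[.505,-.375,.185]);p,R=rows(pp,RR,lin=.018)
for z in(.185,.165):
  for f in(60,100,170):
    pp,RR=pose(-147,35,f,[.505,-.375,z]);q=ik(pp,RR);print(f,q,margin(q))
E
```

```text
{"dr":[0.004, -0.0, -0.002],"linear":[0.45, -0.47, -0.22]} p [ 0.486 -0.348  0.232] q [-0.302  0.681  1.068 -0.772  2.001 -2.311] m 0.35
{"dr":[0.004, -0.001, -0.002],"linear":[0.45, -0.47, -0.22]} p [ 0.487 -0.357  0.218] q [-0.313  0.702  1.063 -0.77   1.981 -2.302] m 0.36
{"dr":[0.004, -0.0, -0.002],"linear":[0.45, -0.47, -0.22]} p [ 0.489 -0.366  0.203] q [-0.323  0.724  1.058 -0.769  1.96  -2.293] m 0.37
{"dr":[0.005, -0.001, -0.002],"linear":[0.44, -0.46, -0.22]} p [ 0.49  -0.375  0.189] q [-0.334  0.747  1.05  -0.768  1.941 -2.284] m 0.38
{"dr":[0.004, -0.0, -0.002],"linear":[0.45, -0.47, -0.21]} p [ 0.492 -0.383  0.174] q [-0.344  0.771  1.042 -0.768  1.922 -2.276] m 0.38
n 5 end err [-0. -0.  0.]
60 [-0.344  0.771  1.042 -0.768  1.922 -1.49 ] 0.5724665134670642
100 [-0.344  0.771  1.042 -0.768  1.922 -0.792] 0.5724665134670642
170 [-0.344  0.771  1.042 -0.768  1.922  0.43 ] 0.5724665134670642
60 [-0.344  0.792  1.048 -0.761  1.902 -1.47 ] 0.5793165866221875
100 [-0.344  0.792  1.048 -0.761  1.902 -0.772] 0.5793165866221875
170 [-0.344  0.792  1.048 -0.761  1.902  0.45 ] 0.5793165866221875
```

Emit:
apply_moves([
  {"dr": [0,0,0],"linear": [0.45,-0.47,-0.22],"claw": 30},
  {"dr": [0,0,0],"linear": [0.45,-0.47,-0.22],"claw": 30},
  {"dr": [0,0,0],"linear": [0.45,-0.47,-0.22],"claw": 30},
  {"dr": [0.01,0,0],"linear": [0.44,-0.46,-0.22],"claw": 30},
  {"dr": [0.01,0,0],"linear": [0.4,-0.4,-0.2],"claw": 30},
  {"dr": [0,0,0],"linear": [0,0,0],"claw": 30},
])

```text
time: 9.55
ee_pos: [0.4924, -0.3832, 0.1675]
ee_rot: [[-0.691, -0.597, -0.407], [-0.451, -0.084, 0.889], [-0.565, 0.798, -0.211]]
force: [-0.1, 0.6, -1.9]
finger_gap: 0.0619
```

Emit:
apply_moves([
  {"dr": [0.12,0,0],"linear": [0,0,0],"claw": 30},
  {"dr": [0.12,0,0],"linear": [0,0,0],"claw": 30},
  {"dr": [0.12,0,0],"linear": [0,0,0],"claw": 30},
  {"dr": [0.12,0,0],"linear": [0,0,0],"claw": 30},
  {"dr": [0.1,0,0],"linear": [0,0,0],"claw": 30},
  {"dr": [0.1,0,0],"linear": [0,0,0],"claw": 30},
  {"dr": [0.1,0,0],"linear": [0,0,0],"claw": 30},
  {"dr": [0.1,0,0],"linear": [0,0,0],"claw": 30},
])

```text
time: 10.35
ee_pos: [0.4924, -0.3831, 0.1672]
ee_rot: [[-0.693, -0.685, 0.223], [-0.45, 0.653, 0.609], [-0.563, 0.322, -0.761]]
force: [0.7, -0.3, -1.9]
finger_gap: 0.0617
```

```bash
python3 st.py
```

```text
10.35 [-0.3412  0.7885  1.0361 -0.7735  1.9235 -1.3586] [ 0.4924 -0.3831  0.1672] [ 0.6803 -0.2868 -1.9408] 0.06165247634481167
[[-0.6933 -0.6852  0.2234]
 [-0.4496  0.6535  0.6089]
 [-0.5632  0.3217 -0.7611]]
```

Emit:
apply_moves([
  {"dr": [0.1,0,0],"linear": [0,0,0],"claw": 30},
  {"dr": [0.1,0,0],"linear": [0,0,0],"claw": 30},
  {"dr": [0.1,0,0],"linear": [0,0,0],"claw": 30},
  {"dr": [0.1,0,0],"linear": [0,0,0],"claw": 30},
  {"dr": [0.1,0,0],"linear": [0,0,0],"claw": 30},
  {"dr": [0.1,0,0],"linear": [0,0,0],"claw": 30},
  {"dr": [0.12,0,0],"linear": [0,0,0],"claw": 30},
  {"dr": [0.12,0,0],"linear": [0,0,0],"claw": 30},
])

```text
time: 11.15
ee_pos: [0.4938, -0.3826, 0.1695]
ee_rot: [[-0.692, -0.266, 0.671], [-0.45, 0.886, -0.113], [-0.564, -0.38, -0.733]]
force: [0.1, 0.1, -1.7]
finger_gap: 0.0623
```

Emit:
apply_moves([
  {"dr": [0.12,0,0],"linear": [0,0,0],"claw": 30},
  {"dr": [0.12,0,0],"linear": [0,0,0],"claw": 30},
  {"dr": [0.12,0,0],"linear": [0,0,0],"claw": 30},
  {"dr": [0.12,0,0],"linear": [0,0,0],"claw": 30},
  {"dr": [0.12,0,0],"linear": [0,0,0],"claw": 30},
  {"dr": [0.12,0,0],"linear": [0,0,0],"claw": 30},
  {"dr": [0,0,0],"linear": [0,0,0],"claw": 30},
])

```text
time: 11.85
ee_pos: [0.4952, -0.3824, 0.1727]
ee_rot: [[-0.691, 0.268, 0.672], [-0.451, 0.567, -0.69], [-0.565, -0.779, -0.27]]
force: [0.1, 0.7, -2.3]
finger_gap: 0.0621
```

```bash
python3 st.py; python3 - <<'E'
from station import get_image
from h import *
im,d=get_image("top");cr=im[150:290,330:520];a1=cv2.resize(cr,None,fx=4,fy=4,interpolation=cv2.INTER_CUBIC);cv2.imwrite("pics/t5.png",a1[:,:,::-1])
im,d=get_image("scene");cv2.imwrite("pics/s5.png",im[:,:,::-1])
E
```

```text
11.85 [-0.3389  0.7857  1.028  -0.7747  1.9291  0.27  ] [ 0.4952 -0.3824  0.1727] [ 0.1241  0.7326 -2.273 ] 0.06214219589408911
[[-0.6906  0.2678  0.6718]
 [-0.4511  0.5665 -0.6896]
 [-0.5653 -0.7793 -0.2704]]
```

View pics/t5.png

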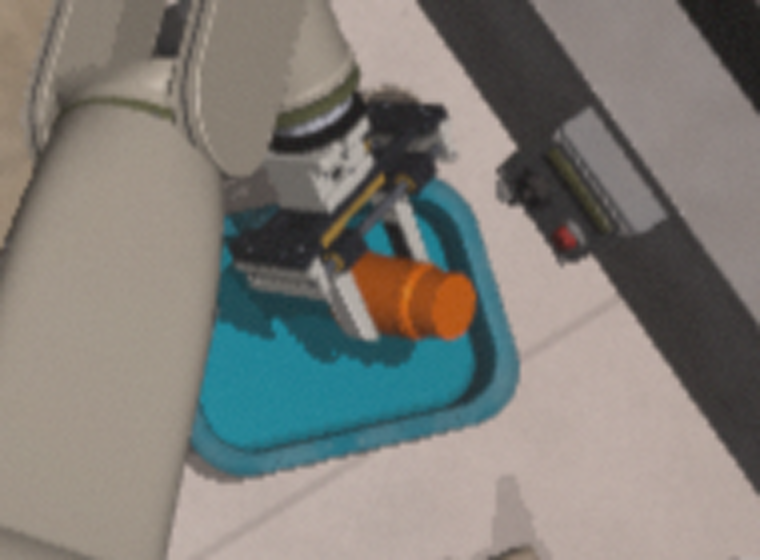

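Emit:
apply_moves([
  {"dr": [0.1,0,0],"linear": [0,0,0.5],"claw": 30},
  {"dr": [0.1,0,0],"linear": [0,0,-0.8],"claw": 30},
  {"dr": [0,0,0],"linear": [0,0.6,0.8],"claw": 30},
  {"dr": [0,0,0],"linear": [0,-0.6,-0.8],"claw": 30},
  {"dr": [0,0,0],"linear": [0,0.6,0.8],"claw": 30},
  {"dr": [0,0,0],"linear": [0,-0.6,-0.5],"claw": 30},
  {"dr": [0,0,0],"linear": [0,0,0],"claw": 30},
  {"dr": [0,0,0],"linear": [0,0,0],"claw": 30},
])

```text
time: 12.75
ee_pos: [0.4807, -0.3762, 0.1391]
ee_rot: [[-0.724, 0.331, 0.605], [-0.438, 0.457, -0.774], [-0.533, -0.826, -0.186]]
force: [-0.1, 0.3, -1.5]
finger_gap: 0.0621
```

```bash
python3 st.py; python3 - <<'E'
from station import get_image
from h import *
im,d=get_image("top");cr=im[150:290,330:520];a1=cv2.resize(cr,None,fx=4,fy=4,interpolation=cv2.INTER_CUBIC);cv2.imwrite("pics/t6.png",a1[:,:,::-1])
E
```

```text
12.75 [-0.3379  0.8312  1.0482 -0.7725  1.929   0.4457] [ 0.4807 -0.3762  0.1391] [-0.1176  0.2546 -1.5392] 0.06208429911507687
[[-0.7241  0.3307  0.6053]
 [-0.4384  0.4569 -0.774 ]
 [-0.5325 -0.8257 -0.1859]]
```

View pics/t6.png

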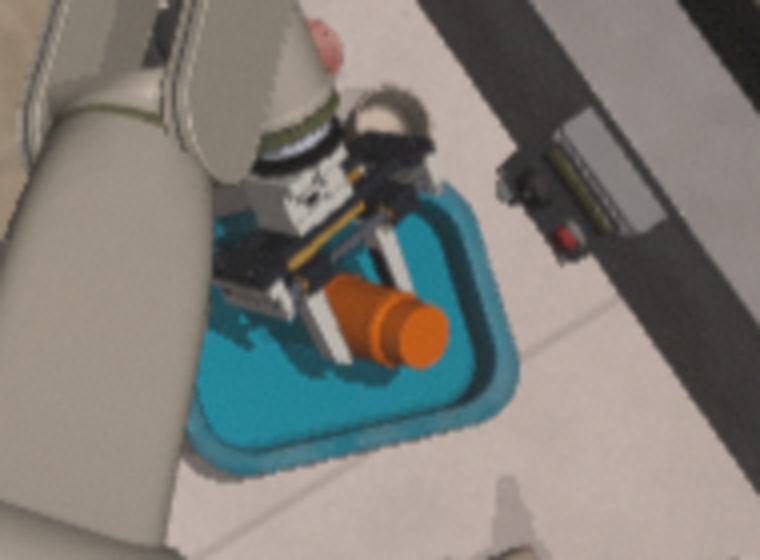

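View pics/s5.png

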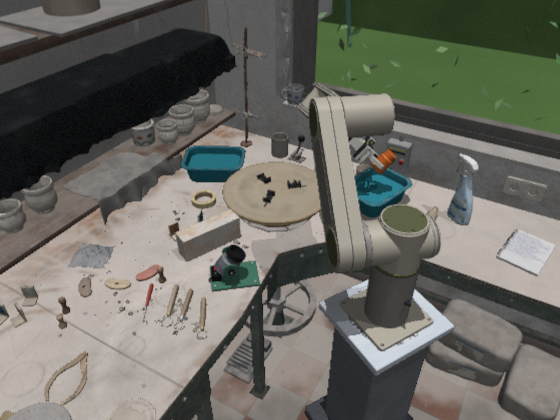

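Emit:
apply_moves([
  {"dr": [0,0,0],"linear": [-0.53,-0.83,-0.19],"claw": 30},
  {"dr": [0,0,0],"linear": [-0.53,-0.83,-0.19],"claw": 30},
  {"dr": [0,0,0],"linear": [-0.53,-0.83,-0.19],"claw": 30},
  {"dr": [0,0,0],"linear": [-0.53,-0.83,-0.19],"claw": 30},
  {"dr": [0,0,0],"linear": [-0.53,-0.83,-0.19],"claw": 30},
  {"dr": [0,0,0],"linear": [0,0,0],"claw": 30},
])

```text
time: 13.4
ee_pos: [0.4831, -0.3772, 0.2933]
ee_rot: [[-0.709, 0.353, 0.61], [-0.444, 0.448, -0.776], [-0.548, -0.821, -0.161]]
force: [0.4, 0.3, -0.2]
finger_gap: 0.062
```

```bash
python3 st.py; python3 - <<'E'
from station import get_image
from h import *
im,d=get_image("top");cr=im[150:290,330:520];a1=cv2.resize(cr,None,fx=4,fy=4,interpolation=cv2.INTER_CUBIC);cv2.imwrite("pics/t7.png",a1[:,:,::-1])
im,d=get_image("scene");cr=im[110:240,320:460];a1=cv2.resize(cr,None,fx=4,fy=4,interpolation=cv2.INTER_CUBIC);cv2.imwrite("pics/s7.png",a1[:,:,::-1])
E
```

```text
13.4 [-0.338   0.6765  0.9747 -0.8387  2.0669  0.2883] [ 0.4831 -0.3772  0.2933] [ 0.4379  0.3028 -0.2052] 0.06202253967142416
[[-0.709   0.3534  0.6102]
 [-0.4441  0.4484 -0.7757]
 [-0.5478 -0.821  -0.161 ]]
```

View pics/t7.png

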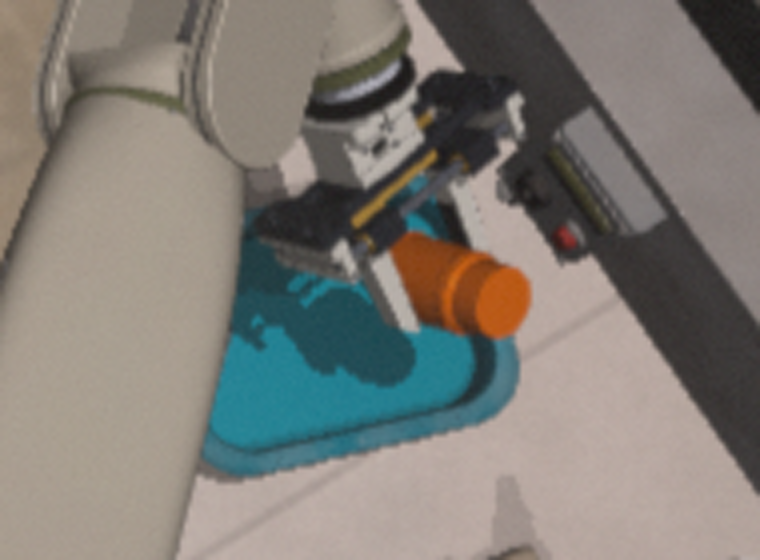

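View pics/s7.png

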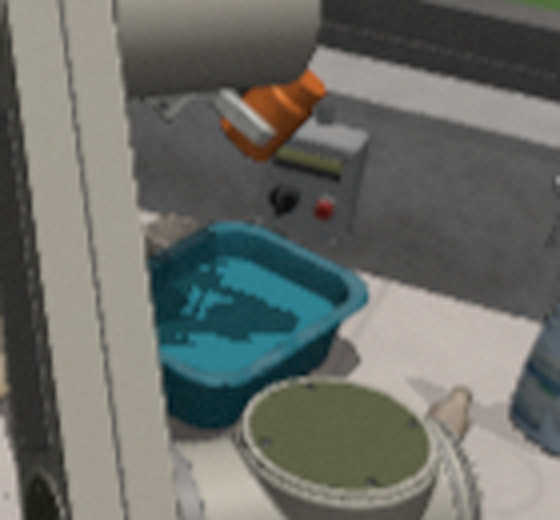

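No beads show in the uncovered part of the tub, but the arm hides its left side. I'll roll the barrel mouth-up over the tub and look inside before leaving.

Emit:
apply_moves([
  {"dr": [-0.15,0,0],"linear": [0,0,0],"claw": 30},
  {"dr": [-0.15,0,0],"linear": [0,0,0],"claw": 30},
  {"dr": [-0.15,0,0],"linear": [0,0,0],"claw": 30},
  {"dr": [-0.15,0,0],"linear": [0,0,0],"claw": 30},
  {"dr": [-0.15,0,0],"linear": [0,0,0],"claw": 30},
  {"dr": [-0.15,0,0],"linear": [0,0,0],"claw": 30},
  {"dr": [-0.15,0,0],"linear": [0,0,0],"claw": 30},
  {"dr": [-0.15,0,0],"linear": [0,0,0],"claw": 30},
])

```text
time: 14.3
ee_pos: [0.4791, -0.3748, 0.278]
ee_rot: [[-0.718, -0.442, 0.538], [-0.439, 0.887, 0.144], [-0.541, -0.133, -0.831]]
force: [-0.5, -0.5, -1.8]
finger_gap: 0.0618
```

Emit:
apply_moves([
  {"dr": [-0.15,0,0],"linear": [0,0,0],"claw": 30},
  {"dr": [-0.15,0,0],"linear": [0,0,0],"claw": 30},
  {"dr": [-0.15,0,0],"linear": [0,0,0],"claw": 30},
  {"dr": [-0.15,0,0],"linear": [0,0,0],"claw": 30},
  {"dr": [-0.15,0,0],"linear": [0,0,0],"claw": 30},
  {"dr": [-0.15,0,0],"linear": [0,0,0],"claw": 30},
  {"dr": [-0.15,0,0],"linear": [0,0,0],"claw": 30},
  {"dr": [-0.1,0,0],"linear": [0,0,0],"claw": 30},
])

```text
time: 15.1
ee_pos: [0.4747, -0.3724, 0.2644]
ee_rot: [[-0.728, -0.66, -0.187], [-0.433, 0.23, 0.871], [-0.532, 0.715, -0.453]]
force: [0.1, 0.2, -2.2]
finger_gap: 0.0615
```

```bash
python3 st.py; python3 - <<'E'
from station import get_image
from h import *
im,d=get_image("top");cr=im[150:290,330:520];a1=cv2.resize(cr,None,fx=4,fy=4,interpolation=cv2.INTER_CUBIC);cv2.imwrite("pics/t8.png",a1[:,:,::-1])
E
```

```text
15.1 [-0.3378  0.6949  1.0126 -0.8244  2.0547 -2.039 ] [ 0.4747 -0.3724  0.2644] [ 0.1497  0.2365 -2.1736] 0.06152645686228545
[[-0.7275 -0.66   -0.1874]
 [-0.4332  0.2301  0.8714]
 [-0.532   0.7151 -0.4534]]
```

View pics/t8.png

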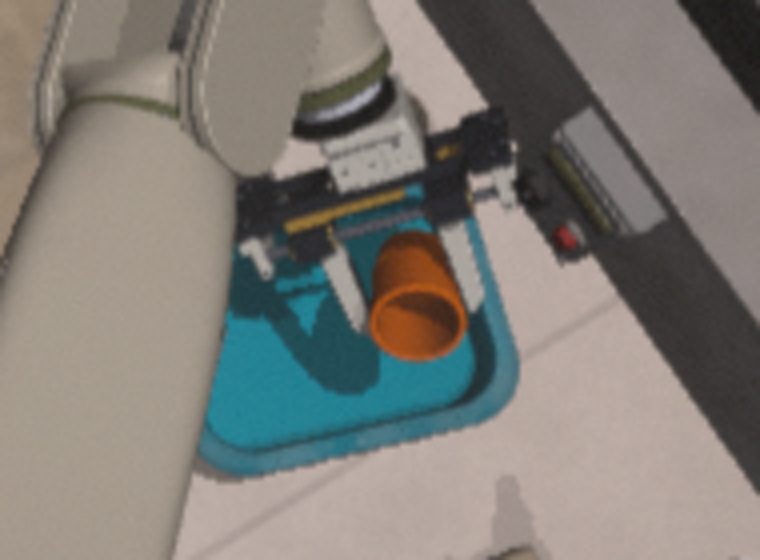

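The barrel's mouth shows only orange inside, so it is empty. Next I'll plan the swing to a pose above the block.

```bash
cat >> plan.py <<'E'
def jrows(qt,n,i0=0,p0=None,show=True,q0=None):
    s=arm.read_state();q0=s['joints'] if q0 is None else q0;p=s['ee_pos'];R=s['ee_rot']
    for i in range(n):
        q=q0+(qt-q0)*(i+1)/n; p1=pos(q,K);R1=rots(q)[5]@TOOL
        rv=np.round(Ro.from_matrix(R.T@R1).as_rotvec(),3);l=np.round(R.T@(p1-p)/.025,2)
        p=p+R@l*.025;R=R@Ro.from_rotvec(rv).as_matrix()
        print(f'{{"dr":{rv.tolist()},"linear":{l.tolist()}}}','p',p,'x',R[:,0],'b',R[:,1])
E
python3 - <<'E'
from plan import *
pp,RR=pose(50,0,0,[.50,.10,.33]);qt=ik(pp,RR);print(qt,margin(qt))
jrows(qt,32)
pp,RR=pose(50,0,0,[.597,.338,.23]);print(ik(pp,RR))
E
```

```text
[-0.735 -0.355  2.459  1.552  1.602 -0.533] 0.04134284141364031
{"dr":[0.012, -0.062, -0.026],"linear":[0.42, -0.08, 0.83]} p [ 0.464 -0.359  0.248] x [-0.721 -0.384 -0.577] b [-0.679  0.225  0.698]
{"dr":[0.014, -0.065, -0.024],"linear":[0.41, -0.03, 0.85]} p [ 0.454 -0.344  0.232] x [-0.711 -0.331 -0.62 ] b [-0.698  0.229  0.678]
{"dr":[0.017, -0.066, -0.022],"linear":[0.41, 0.02, 0.87]} p [ 0.445 -0.328  0.218] x [-0.699 -0.275 -0.66 ] b [-0.715  0.238  0.658]
{"dr":[0.018, -0.069, -0.019],"linear":[0.4, 0.07, 0.89]} p [ 0.436 -0.309  0.204] x [-0.685 -0.215 -0.696] b [-0.728  0.251  0.639]
{"dr":[0.021, -0.07, -0.016],"linear":[0.39, 0.12, 0.89]} p [ 0.428 -0.29   0.192] x [-0.668 -0.153 -0.728] b [-0.737  0.268  0.621]
{"dr":[0.022, -0.072, -0.013],"linear":[0.39, 0.16, 0.91]} p [ 0.421 -0.268  0.181] x [-0.649 -0.088 -0.755] b [-0.743  0.287  0.605]
{"dr":[0.025, -0.073, -0.011],"linear":[0.38, 0.21, 0.9]} p [ 0.415 -0.246  0.171] x [-0.627 -0.021 -0.779] b [-0.745  0.31   0.591]
{"dr":[0.026, -0.074, -0.008],"linear":[0.37, 0.25, 0.9]} p [ 0.409 -0.223  0.163] x [-0.602  0.046
[... 2502 characters left out ...]
07  0.351  0.93 ]
{"dr":[0.055, -0.07, 0.046],"linear":[0.03, 0.5, 0.38]} p [0.488 0.129 0.278] x [ 0.428  0.873 -0.233] b [-0.075  0.291  0.954]
{"dr":[0.055, -0.068, 0.049],"linear":[-0.01, 0.49, 0.37]} p [0.495 0.129 0.292] x [ 0.485  0.857 -0.174] b [-0.049  0.225  0.973]
{"dr":[0.056, -0.067, 0.051],"linear":[-0.05, 0.48, 0.36]} p [0.502 0.126 0.305] x [ 0.541  0.833 -0.115] b [-0.027  0.154  0.988]
{"dr":[0.057, -0.065, 0.053],"linear":[-0.1, 0.46, 0.35]} p [0.507 0.122 0.318] x [ 0.593  0.803 -0.058] b [-0.01   0.079  0.997]
{"dr":[0.057, -0.063, 0.056],"linear":[-0.14, 0.47, 0.35]} p [0.512 0.114 0.33 ] x [0.643 0.766 0.   ] b [-0. -0.  1.]
[ 0.033  0.126  2.288  2.161  1.111 -0.986]
```

```bash
python3 - <<'E'
from plan import *
def mid(x,b):
    x=np.array(x)/np.linalg.norm(x);b=np.array(b);b=b-x*(b@x);b/=np.linalg.norm(b);return tool(x,b,1)
R1=mid([-.287,.57,-.77],[-.573,.542,.615])
qm=ik(np.array([.42,-.05,.27]),R1);print('mid',qm,margin(qm))
jrows(qm,16)
pp,RR=pose(50,0,0,[.597,.338,.24]);qt=ik(pp,RR);print('end',qt)
print('fingers'); 
import types
q0=qm
for i in range(24):
    q=q0+(qt-q0)*(i+1)/24
    if i%2: print(pos(q,K),(rots(q)[5]@TOOL)[:,0],(rots(q)[5]@TOOL)[:,1])
E
```

```text
mid [-0.552  0.125  1.559  0.385  2.041 -1.217] 0.6894498965594114
{"dr":[0.025, -0.069, -0.025],"linear":[0.24, 0.13, 0.74]} p [ 0.465 -0.358  0.255] x [-0.722 -0.378 -0.58 ] b [-0.681  0.237  0.693]
{"dr":[0.025, -0.071, -0.022],"linear":[0.21, 0.18, 0.76]} p [ 0.455 -0.342  0.247] x [-0.713 -0.319 -0.624] b [-0.699  0.252  0.669]
{"dr":[0.026, -0.071, -0.02],"linear":[0.19, 0.22, 0.76]} p [ 0.447 -0.325  0.24 ] x [-0.701 -0.259 -0.665] b [-0.713  0.27   0.646]
{"dr":[0.027, -0.073, -0.017],"linear":[0.17, 0.25, 0.76]} p [ 0.44  -0.307  0.234] x [-0.685 -0.196 -0.702] b [-0.724  0.292  0.625]
{"dr":[0.027, -0.073, -0.014],"linear":[0.16, 0.29, 0.77]} p [ 0.433 -0.287  0.229] x [-0.666 -0.131 -0.734] b [-0.73   0.315  0.606]
{"dr":[0.027, -0.074, -0.011],"linear":[0.13, 0.34, 0.77]} p [ 0.428 -0.267  0.226] x [-0.644 -0.065 -0.762] b [-0.732  0.339  0.59 ]
{"dr":[0.028, -0.074, -0.008],"linear":[0.12, 0.36, 0.77]} p [ 0.424 -0.246  0.224] x [-0.62   0.001 -0.785] b [-0.73   0.365  0.577]
{"dr":[0.028, -0.074, -0.005],"linear":[0.11, 0.4, 0.77]} p [ 0.42  -0.224  0.223] x [-0.593  0.
[... 1229 characters left out ...]
77 0.253] [-0.158  0.743 -0.651] [-0.619  0.438  0.651]
[0.496 0.137 0.254] [-0.094  0.819 -0.566] [-0.621  0.396  0.677]
[0.515 0.192 0.261] [-0.028  0.882 -0.47 ] [-0.607  0.358  0.709]
[0.532 0.24  0.27 ] [ 0.042  0.929 -0.369] [-0.58   0.323  0.748]
[0.548 0.28  0.281] [ 0.117  0.956 -0.268] [-0.538  0.288  0.792]
[0.563 0.312 0.289] [ 0.199  0.964 -0.175] [-0.482  0.251  0.839]
[0.577 0.335 0.294] [ 0.285  0.954 -0.095] [-0.41   0.211  0.887]
[0.589 0.35  0.292] [ 0.376  0.926 -0.034] [-0.325  0.166  0.931]
[0.6   0.358 0.283] [0.469 0.883 0.004] [-0.226  0.116  0.967]
[0.607 0.358 0.266] [0.559 0.829 0.015] [-0.117  0.061  0.991]
[0.609 0.353 0.24 ] [ 0.643  0.766 -0.   ] [ 0. -0.  1.]
```

Emit:
apply_moves([
  {"dr": [0.025,-0.07,-0.025],"linear": [0.1,0.35,0.6],"claw": 30},
  {"dr": [0.025,-0.07,-0.022],"linear": [0.15,0.3,0.7],"claw": 30},
  {"dr": [0.026,-0.072,-0.02],"linear": [0.15,0.3,0.75],"claw": 30},
  {"dr": [0.027,-0.073,-0.017],"linear": [0.15,0.3,0.76],"claw": 30},
  {"dr": [0.027,-0.073,-0.014],"linear": [0.13,0.34,0.77],"claw": 30},
  {"dr": [0.027,-0.074,-0.011],"linear": [0.12,0.36,0.77],"claw": 30},
  {"dr": [0.028,-0.074,-0.008],"linear": [0.1,0.38,0.77],"claw": 30},
  {"dr": [0.028,-0.074,-0.005],"linear": [0.1,0.4,0.77],"claw": 30},
])

```text
time: 15.95
ee_pos: [0.4138, -0.2142, 0.2292]
ee_rot: [[-0.592, -0.711, 0.38], [0.09, 0.41, 0.908], [-0.801, 0.572, -0.178]]
force: [-0.0, -0.7, -1.3]
finger_gap: 0.0618
```

Emit:
apply_moves([
  {"dr": [0.028,-0.075,-0.003],"linear": [0.08,0.44,0.76],"claw": 30},
  {"dr": [0.028,-0.075,0.001],"linear": [0.08,0.47,0.76],"claw": 30},
  {"dr": [0.028,-0.075,0.003],"linear": [0.08,0.5,0.74],"claw": 30},
  {"dr": [0.028,-0.075,0.006],"linear": [0.07,0.54,0.74],"claw": 30},
  {"dr": [0.028,-0.074,0.009],"linear": [0.06,0.56,0.73],"claw": 30},
  {"dr": [0.028,-0.074,0.011],"linear": [0.06,0.6,0.71],"claw": 30},
  {"dr": [0.028,-0.073,0.015],"linear": [0.06,0.62,0.69],"claw": 30},
  {"dr": [0.028,-0.073,0.017],"linear": [0.06,0.65,0.67],"claw": 30},
])

```text
time: 16.75
ee_pos: [0.4188, -0.032, 0.2732]
ee_rot: [[-0.256, -0.522, 0.813], [0.602, 0.573, 0.557], [-0.757, 0.632, 0.167]]
force: [-0.0, -0.2, -1.8]
finger_gap: 0.062
```

```bash
python3 st.py; python3 - <<'E'
from station import get_image
from h import *
im,d=get_image("top");cr=im[150:290,330:520];a1=cv2.resize(cr,None,fx=4,fy=4,interpolation=cv2.INTER_CUBIC);cv2.imwrite("pics/t9.png",a1[:,:,::-1])
im,d=get_image("scene");cv2.imwrite("pics/s9.png",im[:,:,::-1])
E
```

```text
16.75 [-0.5544  0.0882  1.6018  0.4328  2.0273 -1.1391] [ 0.4188 -0.032   0.2732] [-0.0098 -0.2074 -1.7922] 0.061980373393194094
[[-0.2564 -0.5221  0.8135]
 [ 0.6015  0.5726  0.5571]
 [-0.7566  0.6321  0.1672]]
```

View pics/t9.png

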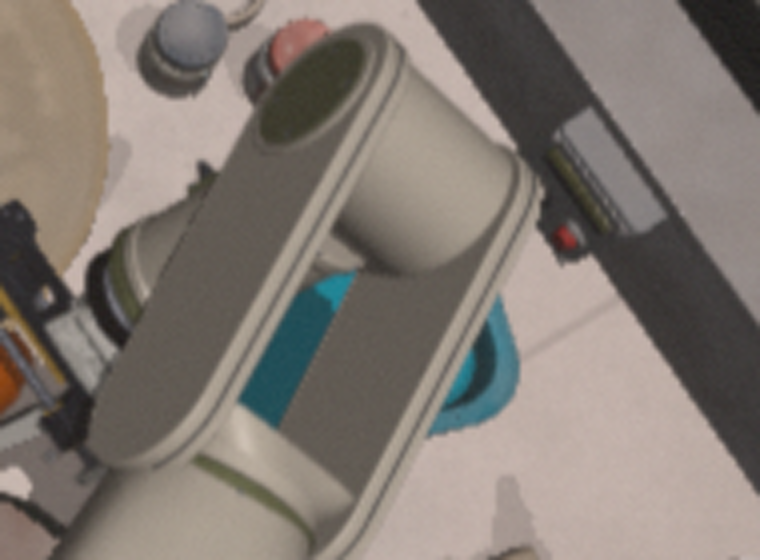

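```bash
python3 - <<'E'
from plan import *
pp,RR=pose(50,0,0,[.597,.338,.24]);qt=ik(pp,RR);print(pp)
jrows(qt,26)
E
```

```text
[0.609 0.353 0.24 ]
{"dr":[-0.027, -0.049, 0.021],"linear":[0.71, 0.21, 1.03]} p [ 0.432 -0.004  0.268] x [-0.228  0.639 -0.734] b [-0.541  0.544  0.641]
{"dr":[-0.023, -0.051, 0.022],"linear":[0.73, 0.23, 1.0]} p [0.445 0.024 0.264] x [-0.199  0.678 -0.708] b [-0.555  0.518  0.652]
{"dr":[-0.018, -0.052, 0.024],"linear":[0.75, 0.25, 0.95]} p [0.457 0.053 0.261] x [-0.17   0.717 -0.676] b [-0.565  0.492  0.663]
{"dr":[-0.014, -0.052, 0.024],"linear":[0.75, 0.25, 0.9]} p [0.469 0.08  0.26 ] x [-0.142  0.753 -0.643] b [-0.572  0.467  0.674]
{"dr":[-0.009, -0.053, 0.025],"linear":[0.76, 0.27, 0.84]} p [0.479 0.107 0.26 ] x [-0.113  0.788 -0.605] b [-0.576  0.444  0.686]
{"dr":[-0.005, -0.053, 0.026],"linear":[0.76, 0.27, 0.8]} p [0.489 0.134 0.261] x [-0.085  0.821 -0.565] b [-0.578  0.421  0.699]
{"dr":[-0.0, -0.054, 0.025],"linear":[0.75, 0.27, 0.74]} p [0.499 0.159 0.263] x [-0.056  0.851 -0.523] b [-0.576  0.4    0.713]
{"dr":[0.004, -0.054, 0.026],"linear":[0.74, 0.27, 0.68]} p [0.508 0.183 0.266] x [-0.026  0.878 -0.478] b [-0.572  0.379  0.728]
{"dr":[0.009, -0.054, 0.025],"linea
[... 1587 characters left out ...]
6 0.355 0.288] x [ 0.447  0.894 -0.001] b [-0.243  0.123  0.962]
{"dr":[0.052, -0.048, -0.001],"linear":[0.15, -0.26, 0.05]} p [0.601 0.357 0.282] x [0.489 0.872 0.01 ] b [-0.198  0.1    0.975]
{"dr":[0.053, -0.047, -0.003],"linear":[0.1, -0.34, 0.03]} p [0.604 0.358 0.274] x [0.529 0.849 0.016] b [-0.152  0.076  0.985]
{"dr":[0.055, -0.047, -0.007],"linear":[0.03, -0.4, 0.04]} p [0.607 0.357 0.265] x [0.569 0.823 0.016] b [-0.103  0.052  0.993]
{"dr":[0.056, -0.046, -0.009],"linear":[-0.02, -0.46, 0.04]} p [0.609 0.355 0.253] x [0.606 0.795 0.011] b [-0.052  0.026  0.998]
{"dr":[0.057, -0.046, -0.012],"linear":[-0.08, -0.54, 0.06]} p [0.609 0.353 0.24 ] x [0.642 0.766 0.   ] b [-0. -0.  1.]
```

Emit:
apply_moves([
  {"dr": [-0.025,-0.05,0.021],"linear": [0.6,0.25,0.9],"claw": 30},
  {"dr": [-0.023,-0.051,0.022],"linear": [0.7,0.25,0.95],"claw": 30},
  {"dr": [-0.018,-0.052,0.024],"linear": [0.72,0.28,0.95],"claw": 30},
  {"dr": [-0.014,-0.052,0.024],"linear": [0.73,0.28,0.9],"claw": 30},
  {"dr": [-0.009,-0.053,0.025],"linear": [0.74,0.28,0.84],"claw": 30},
  {"dr": [-0.005,-0.053,0.026],"linear": [0.75,0.28,0.8],"claw": 30},
  {"dr": [0,-0.054,0.025],"linear": [0.75,0.27,0.74],"claw": 30},
  {"dr": [0.004,-0.054,0.026],"linear": [0.74,0.27,0.68],"claw": 30},
])

```text
time: 17.65
ee_pos: [0.5041, 0.18, 0.2616]
ee_rot: [[-0.027, -0.561, 0.827], [0.875, 0.387, 0.291], [-0.483, 0.732, 0.481]]
force: [-1.0, 0.8, -2.2]
finger_gap: 0.0618
```

Emit:
apply_moves([
  {"dr": [0.009,-0.054,0.025],"linear": [0.72,0.26,0.62],"claw": 30},
  {"dr": [0.013,-0.054,0.024],"linear": [0.7,0.25,0.56],"claw": 30},
  {"dr": [0.018,-0.054,0.023],"linear": [0.67,0.24,0.5],"claw": 30},
  {"dr": [0.021,-0.053,0.022],"linear": [0.64,0.22,0.44],"claw": 30},
  {"dr": [0.026,-0.053,0.021],"linear": [0.6,0.2,0.38],"claw": 30},
  {"dr": [0.03,-0.053,0.019],"linear": [0.56,0.17,0.33],"claw": 30},
  {"dr": [0.033,-0.052,0.017],"linear": [0.5,0.13,0.28],"claw": 30},
  {"dr": [0.036,-0.051,0.015],"linear": [0.45,0.09,0.23],"claw": 30},
])

```text
time: 18.45
ee_pos: [0.561, 0.3222, 0.278]
ee_rot: [[0.246, -0.398, 0.884], [0.958, 0.24, -0.159], [-0.149, 0.885, 0.44]]
force: [-0.1, -0.1, -1.8]
finger_gap: 0.0623
```

```bash
python3 st.py; python3 - <<'E'
from plan import *
pp,RR=pose(50,0,0,[.597,.338,.24]);qt=ik(pp,RR);print(pp)
jrows(qt,11)
E
```

```text
18.45 [-0.1928  0.0941  2.0482  1.4757  1.4406 -1.0222] [0.561  0.3222 0.278 ] [-0.0609 -0.091  -1.7996] 0.06225583219523919
[[ 0.2464 -0.3978  0.8838]
 [ 0.9576  0.2405 -0.1587]
 [-0.1494  0.8854  0.4402]]
[0.609 0.353 0.24 ]
{"dr":[0.034, -0.046, 0.013],"linear":[0.39, 0.07, 0.21]} p [0.567 0.331 0.28 ] x [ 0.282  0.952 -0.118] b [-0.371  0.222  0.902]
{"dr":[0.036, -0.046, 0.012],"linear":[0.35, 0.03, 0.18]} p [0.573 0.339 0.282] x [ 0.318  0.944 -0.089] b [-0.343  0.202  0.917]
{"dr":[0.039, -0.045, 0.01],"linear":[0.31, -0.01, 0.15]} p [0.579 0.345 0.283] x [ 0.355  0.933 -0.063] b [-0.312  0.181  0.933]
{"dr":[0.04, -0.045, 0.007],"linear":[0.26, -0.05, 0.12]} p [0.585 0.35  0.282] x [ 0.392  0.919 -0.041] b [-0.279  0.161  0.947]
{"dr":[0.043, -0.044, 0.006],"linear":[0.22, -0.11, 0.11]} p [0.59  0.354 0.28 ] x [ 0.429  0.903 -0.022] b [-0.244  0.139  0.96 ]
{"dr":[0.044, -0.044, 0.003],"linear":[0.17, -0.15, 0.09]} p [0.595 0.356 0.277] x [ 0.467  0.884 -0.008] b [-0.207  0.118  0.971]
{"dr":[0.046, -0.043, 0.001],"linear":[0.13, -0.21, 0.08]} p [0.599 0.357 0.272] x [0.503 0.864 0.003] b [-0.169  0.095  0.981]
{"dr":[0.047, -0.043, -0.002],"linear":[0.08, -0.25, 0.07]} p [0.603 0.358 0.267] x [0.54  0.842 0.008] b [-0.128  0.073  0.989]
{"dr":[0.048, -0.043, -0.003],"linear":[0.04, -0.31, 0.07]} p [0.606 0.357 0.259] x [0.575 0.818 0.01 ] b [-0.087  0.049  0.995]
{"dr":[0.049, -0.042, -0.006],"linear":[-0.01, -0.37, 0.08]} p [0.608 0.355 0.25 ] x [0.609 0.793 0.007] b [-0.044  0.025  0.999]
{"dr":[0.05, -0.043, -0.008],"linear":[-0.05, -0.41, 0.08]} p [0.609 0.353 0.24 ] x [0.643 0.766 0.   ] b [-0.    -0.001  1.   ]
```

Emit:
apply_moves([
  {"dr": [0.034,-0.046,0.013],"linear": [0.39,0.1,0.21],"claw": 30},
  {"dr": [0.036,-0.046,0.012],"linear": [0.35,0.05,0.18],"claw": 30},
  {"dr": [0.039,-0.045,0.01],"linear": [0.31,0,0.15],"claw": 30},
  {"dr": [0.04,-0.045,0.007],"linear": [0.26,-0.04,0.12],"claw": 30},
  {"dr": [0.043,-0.044,0.006],"linear": [0.22,-0.1,0.11],"claw": 30},
  {"dr": [0.044,-0.044,0.003],"linear": [0.17,-0.14,0.09],"claw": 30},
  {"dr": [0.046,-0.043,0.001],"linear": [0.13,-0.18,0.08],"claw": 30},
  {"dr": [0.047,-0.043,-0.002],"linear": [0.08,-0.22,0.07],"claw": 30},
])

```text
time: 19.25
ee_pos: [0.5967, 0.3633, 0.2532]
ee_rot: [[0.537, -0.102, 0.837], [0.843, 0.083, -0.531], [-0.015, 0.991, 0.131]]
force: [0.2, -0.0, -1.6]
finger_gap: 0.0622
```

```bash
python3 - <<'E'
from plan import *
pp,RR=pose(50,0,0,[.597,.338,.25])
rows(pp,RR,n=4)
E
```

```text
{"dr":[0.033, -0.033, 0.002],"linear":[-0.02, -0.05, 0.16]} p [0.6   0.361 0.253] q [-0.005  0.088  2.253  2.004  1.15  -0.96 ] m 0.25
{"dr":[0.033, -0.033, 0.002],"linear":[-0.02, -0.05, 0.16]} p [0.603 0.358 0.252] q [ 0.006  0.08   2.269  2.048  1.129 -0.952] m 0.23
{"dr":[0.033, -0.033, 0.001],"linear":[-0.01, -0.04, 0.16]} p [0.606 0.355 0.251] q [ 0.019  0.07   2.285  2.092  1.105 -0.943] m 0.22
{"dr":[0.033, -0.033, 0.002],"linear":[-0.01, -0.04, 0.16]} p [0.609 0.353 0.25 ] q [ 0.034  0.062  2.299  2.139  1.081 -0.936] m 0.2
n 4 end err [ 0. -0. -0.]
```

Emit:
apply_moves([
  {"dr": [0.033,-0.033,0.002],"linear": [-0.02,-0.05,0.16],"claw": 30},
  {"dr": [0.033,-0.033,0.002],"linear": [-0.02,-0.05,0.16],"claw": 30},
  {"dr": [0.033,-0.033,0.002],"linear": [-0.01,-0.04,0.16],"claw": 30},
  {"dr": [0.033,-0.033,0.002],"linear": [-0.01,-0.04,0.16],"claw": 30},
  {"dr": [0,0,0],"linear": [0,0,0],"claw": 30},
])

```text
time: 19.75
ee_pos: [0.6043, 0.3561, 0.2383]
ee_rot: [[0.638, 0.018, 0.769], [0.769, 0.008, -0.639], [-0.018, 1.0, -0.008]]
force: [-0.6, -0.1, -2.4]
finger_gap: 0.0619
```

```bash
python3 st.py; python3 - <<'E'
from station import get_image
from h import *
for n in("top","scene"):
    im,d=get_image(n);np.savez(f"{n}1.npz",im=im,d=d);cv2.imwrite(f"pics/{n}10.png",im[:,:,::-1])
    if n=="top":
        cr=np.hstack([im[150:290,140:290],im[150:290,350:480]])
    else: cr=im[130:270,150:300]
    cv2.imwrite(f"pics/{n}10z.png",cv2.resize(cr,None,fx=2.8 if n=="top" else 4,fy=2.8 if n=="top" else 4,interpolation=cv2.INTER_CUBIC)[:,:,::-1])
E
```

```text
19.75 [ 0.0397  0.0707  2.3042  2.1338  1.0742 -0.9353] [0.6043 0.3561 0.2383] [-0.6176 -0.1468 -2.4157] 0.061928434564858525
[[ 0.6385  0.0177  0.7694]
 [ 0.7694  0.0082 -0.6387]
 [-0.0176  0.9998 -0.0084]]
```

View pics/top10z.png

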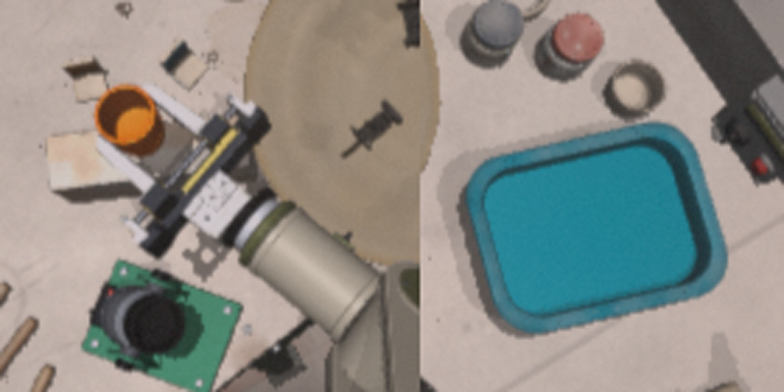

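View pics/scene10z.png

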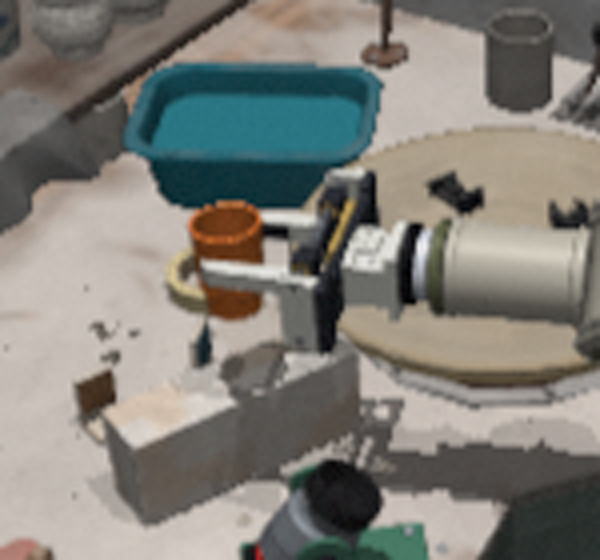

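View pics/top10.png

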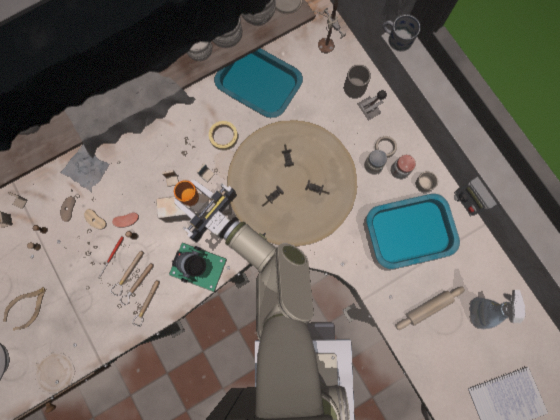

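The tub shows no beads, yet the barrel looks empty too. I'll check depths in the tub and look for beads across the bench.

```bash
python3 - <<'E'
from h import *
im0,d0,P0=load("top0.npz","top");im,d,P=load("top1.npz","top")
for r in range(205,262,8): print(r,np.round(P[r,375:455:8,2],3), np.round(P0[r,375:455:8,2],3)[:4])
cr=im[185:280,355:470];cv2.imwrite("pics/tub.png",cv2.resize(cr,None,fx=6,fy=6,interpolation=cv2.INTER_NEAREST)[:,:,::-1])
# bench diff: new stuff
df=(np.abs(im.astype(int)-im0.astype(int)).sum(-1)>70)&(d>0)
dd=np.abs(P[...,2]-P0[...,2])>.012
cv2.imwrite("pics/diff.png",(np.dstack([df*255,dd*255,0*df])).astype(np.uint8))
# barrel inside
for r in range(182,206,2): print(r,np.round(P[r,172:202:2,2],3))
E
```

```text
205 [0.003 0.089 0.091 0.091 0.079 0.062 0.056 0.058 0.074 0.092] [-0.005  0.089  0.092  0.088]
213 [0.092 0.055 0.056 0.056 0.055 0.06  0.059 0.057 0.061 0.092] [0.085 0.05  0.06  0.054]
221 [0.053 0.058 0.056 0.058 0.055 0.057 0.051 0.061 0.06  0.082] [0.054 0.053 0.049 0.061]
229 [0.057 0.05  0.058 0.05  0.053 0.052 0.054 0.052 0.056 0.068] [0.051 0.056 0.059 0.057]
237 [0.088 0.052 0.058 0.056 0.06  0.059 0.058 0.055 0.064 0.058] [0.083 0.061 0.051 0.055]
245 [0.092 0.057 0.055 0.056 0.051 0.056 0.057 0.059 0.057 0.053] [0.088 0.06  0.056 0.066]
253 [0.092 0.057 0.056 0.056 0.054 0.059 0.059 0.058 0.093 0.095] [0.096 0.056 0.056 0.058]
261 [-0.002  0.089  0.056  0.057  0.089  0.085  0.088  0.001  0.003 -0.001] [0.003 0.091 0.057 0.054]
182 [ 0.007  0.006  0.006  0.002  0.264  0.263  0.263  0.26   0.267  0.266
  0.245  0.246  0.25  -0.004 -0.002]
184 [0.005 0.012 0.266 0.265 0.256 0.251 0.245 0.24  0.243 0.251 0.268 0.245
 0.25  0.251 0.253]
186 [0.002 0.006 0.264 0.256 0.246 0.241 0.229 0.225 0.231 0.222 0.241 0.266
 0.244 0.249 0.253]
188 [ 0.004  0.265  0.263  0.245  0.232  0.2
[... 200 characters left out ...]
253  0.233  0.212  0.2    0.2    0.201  0.198  0.198
  0.201  0.269  0.247  0.    -0.003]
194 [-0.003  0.27   0.254  0.231  0.209  0.198  0.199  0.199  0.201  0.201
  0.198  0.268  0.239  0.208  0.1  ]
196 [-0.002 -0.005  0.263  0.236  0.21   0.203  0.201  0.199  0.196  0.201
  0.272  0.26   0.239  0.208  0.101]
198 [0.098 0.101 0.271 0.269 0.21  0.2   0.2   0.197 0.203 0.272 0.264 0.248
 0.224 0.188 0.096]
200 [0.096 0.247 0.249 0.248 0.27  0.271 0.266 0.273 0.27  0.257 0.243 0.234
 0.211 0.177 0.099]
202 [0.1   0.096 0.246 0.252 0.25  0.245 0.248 0.253 0.242 0.242 0.229 0.211
 0.192 0.094 0.096]
204 [0.101 0.102 0.243 0.243 0.25  0.245 0.212 0.224 0.223 0.22  0.214 0.19
 0.102 0.098 0.096]
```

View pics/tub.png

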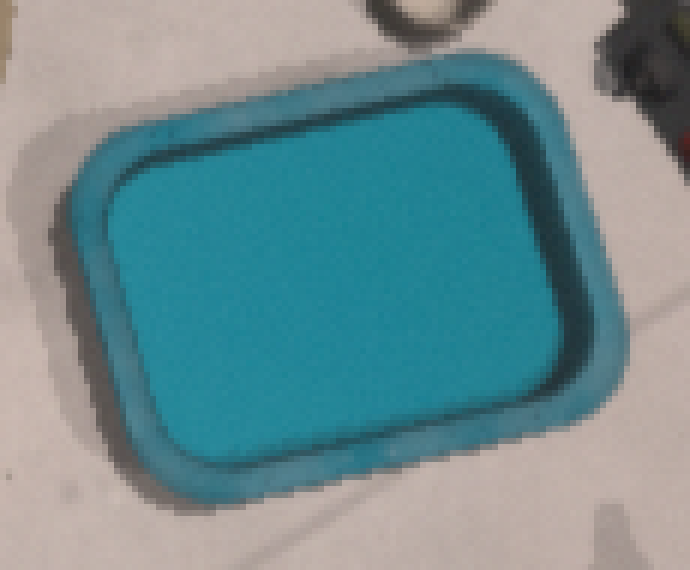

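View pics/diff.png

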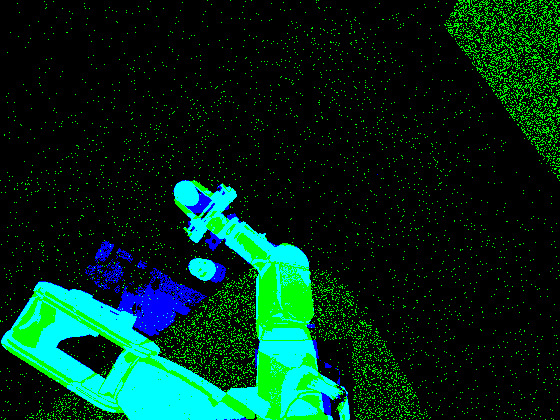

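The tub holds an opaque liquid surface at z ≈ 0.056, so the beads have sunk out of sight. The barrel's inner floor reads flat and empty, and the image diff shows nothing new on the bench. Next I'll measure the held barrel and the block for the placing.

```bash
python3 - <<'E'
from h import *
from scipy.optimize import least_squares
np.set_printoptions(precision=4,suppress=True)
c=get_calibration("top");W=c['world_from_camera']
def ray(u,v,z):
    dd=W[:3,:3]@np.array([(u-c['cx'])/c['fx'],-(v-c['cy'])/c['fy'],-1]);o=W[:3,3];return o+dd*(z-o[2])/dd[2]
cs=np.array([ray(140+(x+.5)/4.5-.5,180+(y+.5)/4.5-.5,.098) for x,y in[(77,88),(388,47),(400,128),(85,170)]]);print(cs,cs.mean(0))
print([np.linalg.norm(cs[i]-cs[(i+1)%4]) for i in range(4)])
im,d,P=load("top0.npz","top")
m=(d>0)&(P[...,2]>.086)&(P[...,2]<.111)&(P[...,0]>.53)&(P[...,0]<.66)&(P[...,1]>.2)&(P[...,1]<.475)&(np.arange(420)[:,None]<213)
m=cv2.morphologyEx(m.astype(np.uint8),cv2.MORPH_CLOSE,np.ones((3,3)));m=cv2.morphologyEx(m,cv2.MORPH_OPEN,np.ones((7,7)))
cn,_=cv2.findContours(m,cv2.RETR_EXTERNAL,cv2.CHAIN_APPROX_NONE);k=max(cn,key=cv2.contourArea)
q=np.array([ray(u,v,.098)[:2]*1000 for u,v in k[:,0]],np.float32);print('rect',cv2.minAreaRect(q))
# barrel in hand
for n in("top","scene"):
    im,d,P=load(f"{n}1.npz",n);hsv=cv2.cvtColor(im,cv2.COLOR_RGB2HSV).astype(int)
    m=(hsv[...,0]>4)&(hsv[...,0]<16)&(hsv[...,1]>150)&(hsv[...,2]>60)&(d>0)&(P[...,2]>.16)&(P[...,0]>.5)&(P[...,0]<.7)&(P[...,1]>.25)&(P[...,1]<.42)
    q=P[m]
    def f(x):
        o=x[:3];a=np.array([x[3],x[4],1]);a/=np.linalg.norm(a);r=q-o;h=r@a;rad=np.linalg.norm(r-h[:,None]*a,axis=1)
        R=np.interp(h,[0,.021,.025,.086,.0865,.09],[.025,.025,.029,.031,.032,.032]);Ri=np.interp(h,[.022,.025,.09],[.0255,.0255,.0275])
        out=np.maximum(rad-R,0);inn=np.maximum(Ri-rad,0)
        w=np.hypot(np.maximum(out,inn),np.maximum(h-.09,0)); fl=np.abs(h-.022)
        return np.where(inn>0,np.minimum(w,fl),w)+ .0
    s=least_squares(f,[.595,.338,.178,0,0],loss='soft_l1',f_scale=.003);print(n,m.sum(),s.x,s.cost, 'mouth',s.x[:3]+.09*np.array([s.x[3],s.x[4],1]))
E
```

```text
[[0.6085 0.4722 0.098 ]
 [0.6364 0.2455 0.098 ]
 [0.5759 0.236  0.098 ]
 [0.5477 0.4638 0.098 ]] [0.5921 0.3544 0.098 ]
[np.float64(0.2283832970369612), np.float64(0.061323608637274075), np.float64(0.22948920338401574), np.float64(0.06145323899867716)]
rect ((607.8714599609375, 335.67633056640625), (92.60580444335938, 271.82415771484375), 3.1860759258270264)
top 387 [0.5873 0.3443 0.1793 0.087  0.0002] 0.0002061873222010338 mouth [0.5951 0.3443 0.2693]
scene 289 [0.5932 0.347  0.1793 0.0039 0.0178] 0.0004867470418494002 mouth [0.5936 0.3486 0.2693]
```

```bash
python3 - <<'E'
from plan import *
s=arm.read_state();p=s['ee_pos'];pp,RR=pose(50,0,0,[0,0,0])
p1=np.array([p[0]-.0005,p[1]+.0095,.180])
p,R=rows(p1,RR,n=5)
E
```

```text
{"dr":[-0.001, -0.001, 0.003],"linear":[0.06, -0.47, -0.05]} p [0.605 0.358 0.228] q [ 0.045  0.113  2.296  2.156  1.093 -0.973] m 0.2
{"dr":[-0.001, -0.001, 0.003],"linear":[0.06, -0.47, -0.05]} p [0.604 0.36  0.216] q [ 0.05   0.155  2.287  2.179  1.111 -1.01 ] m 0.21
{"dr":[-0.002, -0.001, 0.003],"linear":[0.06, -0.48, -0.05]} p [0.604 0.362 0.204] q [ 0.056  0.199  2.277  2.201  1.13  -1.046] m 0.22
{"dr":[-0.001, -0.002, 0.004],"linear":[0.06, -0.47, -0.05]} p [0.604 0.364 0.192] q [ 0.063  0.244  2.267  2.223  1.149 -1.081] m 0.23
{"dr":[-0.002, -0.001, 0.003],"linear":[0.06, -0.48, -0.05]} p [0.604 0.365 0.18 ] q [ 0.069  0.289  2.254  2.243  1.169 -1.115] m 0.25
n 5 end err [ 0.  0. -0.]
```

Emit:
apply_moves([
  {"dr": [-0.001,-0.001,0.003],"linear": [0.06,-0.45,-0.05],"claw": 30},
  {"dr": [-0.001,-0.001,0.003],"linear": [0.06,-0.45,-0.05],"claw": 30},
  {"dr": [-0.002,-0.001,0.003],"linear": [0.06,-0.45,-0.05],"claw": 30},
  {"dr": [-0.002,-0.001,0.003],"linear": [0.06,-0.45,-0.05],"claw": 30},
  {"dr": [-0.002,-0.001,0.003],"linear": [0.06,-0.35,-0.05],"claw": 30},
  {"dr": [0,0,0],"linear": [0,0,0],"claw": 30},
])

```text
time: 20.45
ee_pos: [0.6052, 0.3668, 0.1843]
ee_rot: [[0.635, -0.009, 0.772], [0.772, 0.009, -0.635], [-0.001, 1.0, 0.012]]
force: [-0.6, 0.5, -1.9]
finger_gap: 0.0617
```

```bash
python3 st.py; python3 - <<'E'
from station import get_image
from h import *
for n,b in(("top",(150,165,240,245)),("scene",(150,170,250,260))):
    im,d=get_image(n);np.savez(f"{n}2.npz",im=im,d=d);cr=im[b[1]:b[3],b[0]:b[2]]
    cv2.imwrite(f"pics/{n}11.png",cv2.resize(cr,None,fx=6,fy=6,interpolation=cv2.INTER_CUBIC)[:,:,::-1])
E
```

```text
20.45 [ 0.0654  0.2789  2.2498  2.2249  1.1651 -1.1092] [0.6052 0.3668 0.1843] [-0.6367  0.5432 -1.8563] 0.06174003676742142
[[ 0.6352 -0.0088  0.7723]
 [ 0.7723  0.0089 -0.6351]
 [-0.0013  0.9999  0.0125]]
```

View pics/top11.png

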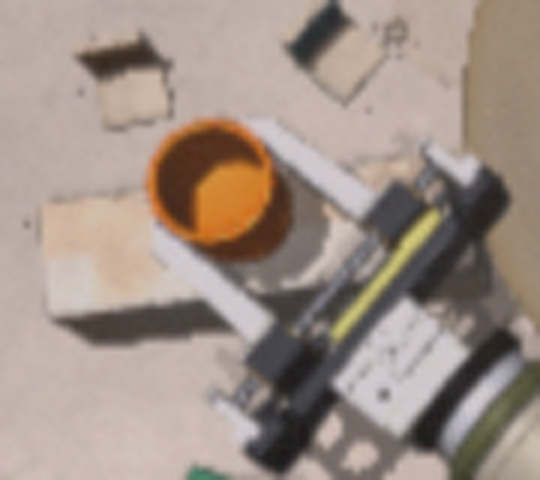

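View pics/scene11.png

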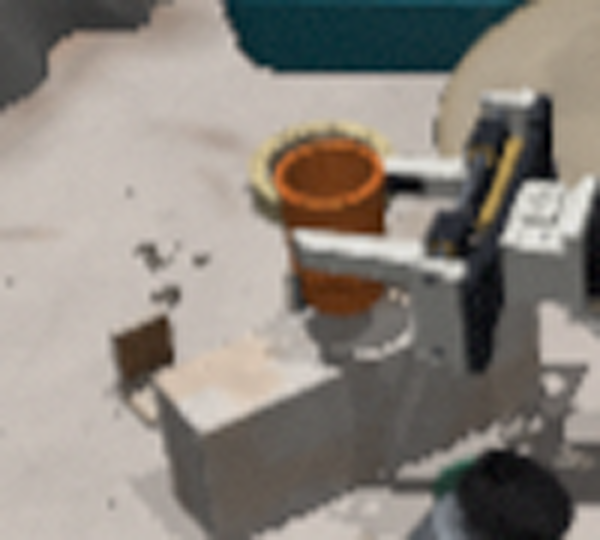

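```bash
python3 - <<'E'
from h import *
np.set_printoptions(precision=4,suppress=True)
c=get_calibration("top");W=c['world_from_camera']
def ray(u,v,z):
    dd=W[:3,:3]@np.array([(u-c['cx'])/c['fx'],-(v-c['cy'])/c['fy'],-1]);o=W[:3,3];return o+dd*(z-o[2])/dd[2]
im,d,P=load("top2.npz","top");hsv=cv2.cvtColor(im,cv2.COLOR_RGB2HSV).astype(int)
m=(hsv[...,0]>4)&(hsv[...,0]<16)&(hsv[...,1]>150)&(d>0)&(P[...,2]>.20)&(P[...,0]>.5)&(P[...,0]<.7)
v,u=np.nonzero(m);print(np.median(P[m][:,2]),np.percentile(P[m][:,2],95))
v,u=np.nonzero((hsv[...,0]>4)&(hsv[...,0]<16)&(hsv[...,1]>150)&(P[...,0]>.5)&(P[...,0]<.7)&(P[...,1]>.28)&(P[...,1]<.42));print(u.min(),u.max(),v.min(),v.max())
print('mouth',ray(150+(211.5)/6-.5,165+184.5/6-.5,.2153))
# floor disc inside
f=P[(np.abs(P[...,2]-.147)<.008)&(P[...,0]>.55)&(P[...,0]<.66)&(P[...,1]>.3)&(P[...,1]<.42)&(hsv[...,1]>150)];print('floor',len(f),f.mean(0),f.min(0),f.max(0))
E
```

```text
0.21147749388910797 0.21644265430930656
175 197 185 207
mouth [0.5931 0.3542 0.2153]
floor 125 [0.6018 0.3622 0.1476] [0.5693 0.3379 0.1413] [0.621  0.3813 0.1546]
```

The mouth centre is at (0.593, 0.354) against the block centre (0.592, 0.354), and the foot is about 27 mm above the top. Lowering slowly.

Emit:
apply_moves([
  {"dr": [0,0,-0.003],"linear": [0,-0.25,0],"claw": 30},
  {"dr": [-0.003,0,-0.003],"linear": [0,-0.25,0],"claw": 30},
  {"dr": [-0.004,0,-0.003],"linear": [0,-0.2,0],"claw": 30},
  {"dr": [-0.005,0,0],"linear": [0,-0.12,0],"claw": 30},
  {"dr": [0,0,0],"linear": [0,0,0],"claw": 30},
])

```text
time: 21.05
ee_pos: [0.6071, 0.3661, 0.1663]
ee_rot: [[0.635, -0.018, 0.772], [0.772, 0.024, -0.635], [-0.007, 1.0, 0.03]]
force: [0.8, 1.1, -1.8]
finger_gap: 0.0622
```

```bash
python3 st.py
```

```text
21.05 [ 0.0634  0.3352  2.2303  2.2325  1.1832 -1.1561] [0.6071 0.3661 0.1663] [ 0.8386  1.098  -1.7697] 0.062222823746502565
[[ 0.6353 -0.0183  0.772 ]
 [ 0.7722  0.0243 -0.6349]
 [-0.0071  0.9995  0.0296]]
```

Emit:
apply_moves([
  {"dr": [0.015,0,0.004],"linear": [0,-0.08,-0.05],"claw": 30},
  {"dr": [0.015,0,0.003],"linear": [0,-0.08,-0.05],"claw": 30},
  {"dr": [0,0,0],"linear": [0,-0.06,0],"claw": 30},
  {"dr": [0,0,0],"linear": [0,0,0],"claw": 30},
])

```text
time: 21.45
ee_pos: [0.605, 0.3678, 0.1605]
ee_rot: [[0.635, 0.002, 0.772], [0.772, -0.003, -0.635], [0.001, 1.0, -0.003]]
force: [-0.7, -0.1, -1.4]
finger_gap: 0.062
```

```bash
python3 st.py
```

```text
21.45 [ 0.0683  0.3625  2.2252  2.2475  1.2022 -1.1448] [0.605  0.3678 0.1605] [-0.7066 -0.1372 -1.3937] 0.06204070280489619
[[ 0.6351  0.0021  0.7724]
 [ 0.7724 -0.0028 -0.6351]
 [ 0.0008  1.     -0.0034]]
```

Emit:
apply_moves([
  {"dr": [0,0,0],"linear": [0,-0.06,0],"claw": 30},
  {"dr": [0,0,0],"linear": [0,0,0],"claw": 30},
])

```text
time: 21.65
ee_pos: [0.6051, 0.3679, 0.1594]
ee_rot: [[0.635, 0.001, 0.773], [0.773, -0.003, -0.635], [0.002, 1.0, -0.003]]
force: [0.2, 0.3, -1.6]
finger_gap: 0.0619
```

Emit:
apply_moves([
  {"dr": [0,0,0],"linear": [0,-0.06,0],"claw": 30},
  {"dr": [0,0,0],"linear": [0,0,0],"claw": 30},
])

```text
time: 21.85
ee_pos: [0.6054, 0.3683, 0.1594]
ee_rot: [[0.634, -0.002, 0.773], [0.773, -0.005, -0.634], [0.005, 1.0, -0.002]]
force: [0.4, -0.6, -2.0]
finger_gap: 0.0621
```

Emit:
apply_moves([
  {"dr": [0,0,-0.003],"linear": [0,-0.08,0],"claw": 30},
  {"dr": [0,0,0],"linear": [0,0,0],"claw": 30},
])

```text
time: 22.05
ee_pos: [0.6059, 0.3686, 0.1594]
ee_rot: [[0.634, -0.003, 0.774], [0.774, -0.004, -0.634], [0.005, 1.0, 0.0]]
force: [-0.8, 0.3, -2.3]
finger_gap: 0.0621
```

Emit:
apply_moves([
  {"dr": [0,0,0],"linear": [0,-0.06,0],"claw": 30},
  {"dr": [0,0,0],"linear": [0,0,0],"claw": 30},
])

```text
time: 22.25
ee_pos: [0.6061, 0.369, 0.1594]
ee_rot: [[0.633, -0.006, 0.774], [0.774, -0.005, -0.633], [0.008, 1.0, 0.001]]
force: [-1.4, -0.1, -0.3]
finger_gap: 0.0616
```

```bash
python3 - <<'E'
from station import get_image,arm
from h import *
import time
for n,b in(("top",(150,165,240,245)),("scene",(170,180,250,250))):
    im,d=get_image(n);np.savez(f"{n}3.npz",im=im,d=d);cr=im[b[1]:b[3],b[0]:b[2]]
    cv2.imwrite(f"pics/{n}12.png",cv2.resize(cr,None,fx=8 if n=="scene" else 6,fy=8 if n=="scene" else 6,interpolation=cv2.INTER_CUBIC)[:,:,::-1])
    P=cloud(n,d);hsv=cv2.cvtColor(im,cv2.COLOR_RGB2HSV).astype(int)
    m=(hsv[...,0]>4)&(hsv[...,0]<16)&(hsv[...,1]>150)&(d>0)&(P[...,2]>.07)&(P[...,0]>.5)&(P[...,0]<.7)&(P[...,1]>.28)&(P[...,1]<.42)
    print(n,np.percentile(P[m][:,2],[1,50,90,95,98]))
s=arm.read_state();print(s['ee_pos'],s['force'],s['wrist_torque'])
E
```

```text
top [0.11593078 0.15912681 0.18857603 0.18959709 0.19061047]
scene [0.1052309  0.17151787 0.18624643 0.18815796 0.18886262]
[0.60603694 0.36896067 0.15927657] [-1.8888926   0.12317566  2.6963535 ] [0.07210818 0.05984168 0.2073471 ]
```

View pics/scene12.png

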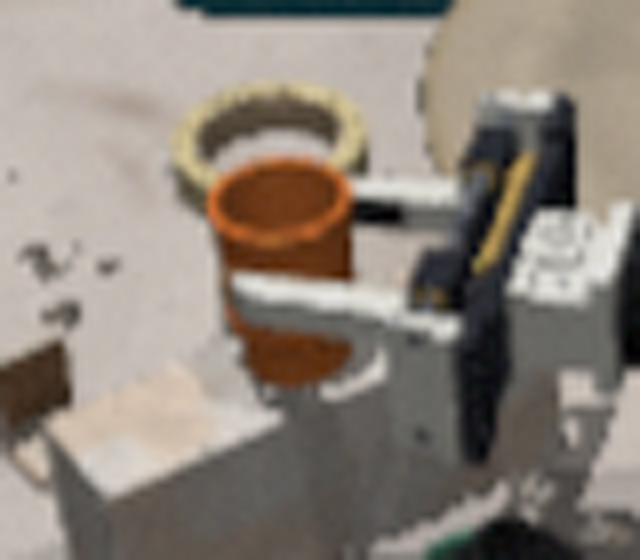

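The foot is at 0.099 m, and the force reading has gone from about -1.8 to +2.7 N, so it is resting on the block. Releasing.

Emit:
apply_moves([
  {"dr": [0,0,0],"linear": [0,0.04,0],"claw": 66},
  {"dr": [0,0,0],"linear": [0,0,0],"claw": 70},
  {"dr": [0,0,0],"linear": [0,0,0],"claw": 80},
  {"dr": [0,0,0],"linear": [0,0,0],"claw": 90},
  {"dr": [0,0,0],"linear": [0,0,0],"claw": 100},
  {"dr": [0,0,0],"linear": [0,0,0],"claw": 100},
  {"dr": [0,0,0],"linear": [0,0,0],"claw": 100},
])

```text
time: 23.05
ee_pos: [0.6061, 0.3681, 0.1582]
ee_rot: [[0.635, -0.002, 0.773], [0.773, -0.003, -0.635], [0.004, 1.0, -0.001]]
force: [-0.1, 0.1, 0.1]
finger_gap: 0.0923
```

```bash
python3 st.py; python3 - <<'E'
from station import get_image
from h import *
im,d=get_image("top");cr=im[165:245,150:240]
cv2.imwrite("pics/top13.png",cv2.resize(cr,None,fx=6,fy=6,interpolation=cv2.INTER_CUBIC)[:,:,::-1])
E
```

```text
23.05 [ 0.0684  0.3761  2.2182  2.2503  1.2093 -1.1535] [0.6061 0.3681 0.1582] [-0.0964  0.0772  0.1167] 0.09232350871235943
[[ 0.6347 -0.002   0.7728]
 [ 0.7728 -0.0033 -0.6347]
 [ 0.0038  1.     -0.0006]]
```

View pics/top13.png

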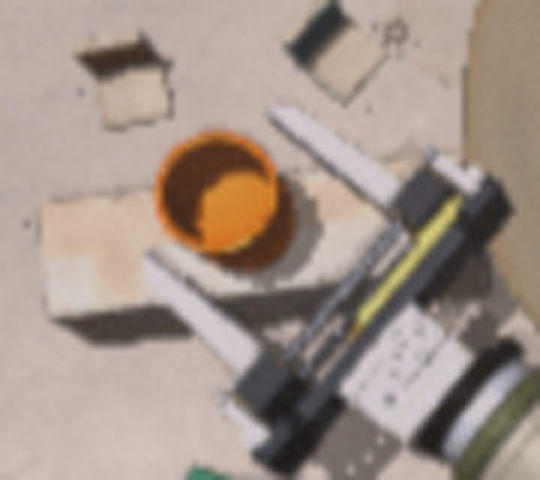

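```bash
python3 - <<'E'
from plan import *
s=arm.read_state();p=s['ee_pos'];R=s['ee_rot']
for b,up in((.03,0),(.06,.005),(.08,.02),(.1,.05),(.1,.1)):
    q=ik(p-b*R[:,0]+[0,0,up],R);print(b,q,margin(q))
E
```

```text
0.03 [ 0.006  0.34   2.275  2.196  1.247 -1.15 ] 0.2248035163206179
0.06 [-0.064  0.286  2.335  2.13   1.28  -1.135] 0.164814750050716
0.08 [-0.116  0.201  2.387  2.073  1.286 -1.092] 0.1125866385349017
0.1 [-0.172  0.047  2.454  1.999  1.275 -0.995] 0.04611627405677865
0.1 [-0.172 -0.163  2.494  1.946  1.208 -0.83 ] 0.006205969596133176
```

Emit:
apply_moves([
  {"dr": [0,0,0],"linear": [-0.3,0,0],"claw": 100},
  {"dr": [0,0,0],"linear": [-0.6,0.02,0],"claw": 100},
  {"dr": [0,0,0],"linear": [-0.6,0.02,0],"claw": 100},
  {"dr": [0,0,0],"linear": [-0.6,0.05,0],"claw": 100},
  {"dr": [0,0,0],"linear": [-0.6,0.1,0],"claw": 100},
  {"dr": [0,0,0],"linear": [-0.4,0.2,0],"claw": 100},
  {"dr": [0,0,0],"linear": [0,0.2,0],"claw": 100},
  {"dr": [0,0,0],"linear": [0,0,0],"claw": 100},
])

```text
time: 23.9
ee_pos: [0.5531, 0.3051, 0.1731]
ee_rot: [[0.634, -0.002, 0.773], [0.773, -0.004, -0.634], [0.004, 1.0, -0.001]]
force: [-1.1, 0.6, 1.1]
finger_gap: 0.093
```

```bash
python3 st.py; python3 - <<'E'
from station import get_image
from h import *
from scipy.optimize import least_squares
c=get_calibration("top")
for n in("top","scene"):
    im,d=get_image(n);P=cloud(n,d);hsv=cv2.cvtColor(im,cv2.COLOR_RGB2HSV).astype(int)
    cv2.imwrite(f"pics/{n}14.png",im[:,:,::-1]);np.savez(f"{n}4.npz",im=im,d=d)
    m=(hsv[...,0]>4)&(hsv[...,0]<16)&(hsv[...,1]>150)&(d>0)&(P[...,2]>.09)&(P[...,0]>.5)&(P[...,0]<.7)&(P[...,1]>.28)&(P[...,1]<.42)
    rim=m&(P[...,2]>.183);q=P[rim];print(n,m.sum(),q.mean(0),(q.min(0)+q.max(0))/2,np.percentile(P[m][:,2],98))
E
```

```text
23.9 [-0.1215  0.2171  2.3873  2.0719  1.2967 -1.104 ] [0.5531 0.3051 0.1731] [-1.0972  0.5817  1.0802] 0.09300713492462961
[[ 0.6342 -0.0015  0.7731]
 [ 0.7731 -0.0041 -0.6342]
 [ 0.0041  1.     -0.0014]]
top 292 [0.59783372 0.36027678 0.18745296] [0.59434449 0.35698053 0.18748255] 0.19068580003151844
scene 389 [0.5930552  0.35851025 0.18705438] [0.59433028 0.36002197 0.18776195] 0.19055957161520795
```

View pics/scene14.png

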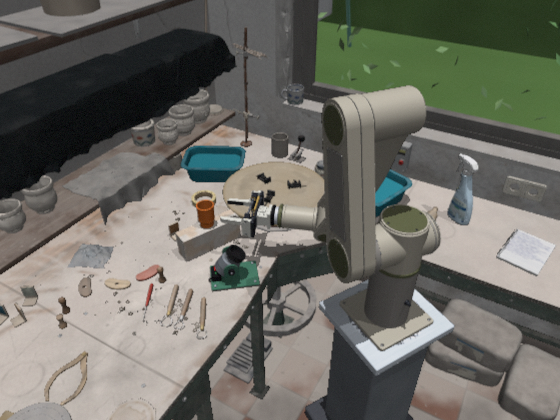

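View pics/top14.png

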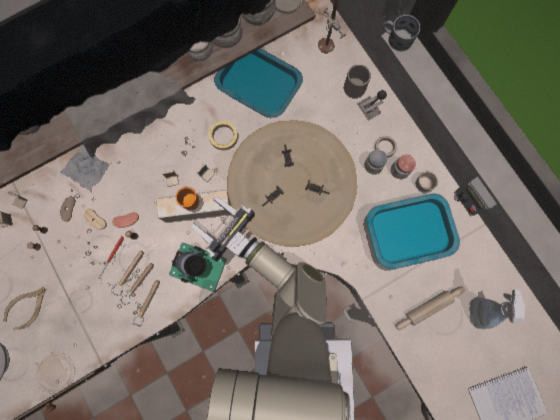

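```bash
python3 - <<'E'
from station import arm
print(arm.close_job())
E
```

```text
the job is handed in; nothing more can be done
None
```

The barrel is set down upright and empty on the plaster block. I believe all five beads are in the wash tub, but I could not see them there. I handed the job in at about 24 s of the 69 s limit.

**What I did:** I gripped the barrel above the drive cup and drew it out along its leaning axis with the beads inside. I carried it mouth-up to the right-hand tub, rolled it over, shook it, and rolled it back to look inside. Then I lowered it onto the block until it touched, released it, and backed the gripper away.

**Last checks:**
- **Barrel:** its mouth is 0.189–0.191 m up, which puts the foot at about 0.099–0.101 m against the block's 0.098 m top. Its centre reads about (0.594, 0.357) against the block's middle at (0.592, 0.354). The tool was level to within about 0.01 rad at release, and the barrel looks upright in both cameras.
- **Beads:** the barrel's inner floor reads flat and empty. The tub's visible surface is opaque, at about 56 mm instead of the 13 mm floor, so sunken beads would be hidden. A before/after picture comparison shows no beads elsewhere on the bench.
- **Weight:** the noisy force reading dropped by only about 0.5 N after the pour, where five beads should give 0.78 N. It agrees roughly but proves nothing.
- **Block and bystanders:** I saw no sign in the pictures that any of them moved.

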